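Hold the polished extension tube up to the camera on its carrier

ROBOT

A 6-joint arm with a two-finger parallel gripper is mounted at the origin on the work surface. World frame = base frame: x ahead of the robot, y to its left, z up, the work surface at z = 0. Lengths are in mm, angles in rad, forces in N, time in s.
With the tool pointing down it reaches from about 350 to 775 mm from the base axis. Payload 7.3 kg.
Tool frame: the origin (TCP) lies between the finger pads, 19 mm behind the fingertips; this is the grasp point; z points along the fingers, y is the line along which they close (so a half turn about z gives the same grasp; the last joint's range is limited). The gripper opens to 92 mm and grips with 3 to 60 N. Pads are 19 mm wide; open, the fingers measure 130 mm over their backs; the gripper's body (75 mm by 190 mm) begins 47 mm behind the grasp point.
Start: joints at [-1.272, 0.342, 1.524, -0, 1.275, -0.146], TCP at [225.919, -473.924, 245.541] pointing down, gripper open.
Joint ranges: [-2.53, 2.53], [-0.77, 2.02], [0.04, 2.7], [-1, 4.14], [0.28, 2.66], [-3.11, 3.11]. Speed limits (rad/s): [2.57, 2.57, 3.14, 3.14, 3.14, 3.14].

INTERFACE

Orientations are given as [roll, pitch, yaw] about the fixed x, y, z axes, in that order (R = Rz(yaw) Ry(pitch) Rx(roll)).
In Python, from plant import * gives the robot as it stands. The module is installed in compiled form; this text tells all that it offers.
- The arm moves only by the shell command python3 -m inch 'ROWS'. ROWS is JSON, a list of rows, each a list of 5 numbers: the shift along the tool's x, y, z in m, then the turn about the tool's z in rad, then the opening, from 0 (shut) to 1 (fully open). In form: [[tx, ty, tz, spin, claw], ...]. A call has 1 to 8 rows; each row is the pose to reach, as a shift and turn from the pose commanded when the call began, along the tool's axes at that moment; what a row does not reach only later rows make up. A row lasts 1/12 s, in which the tool goes at most 41.7 mm and 7.16 degrees, less where a joint would pass 70% of its speed; a pose out of reach is approached as far as the arm can. A call with a gripper value outside its range is refused whole. The fingers move at their own pace and stop on an object; the grip force is fixed at half the most. Time passes only in rows, so rows that repeat a pose let the fingers close. It gives the time, the measured TCP pose, the force, the opening and the grip force at its end, in the units of the state.
- get_obs(): the state, without advancing time (a new reading comes with each control period).
- capture(name): name is "side" or "top"; returns a dict with "color" (400x640x3 uint8, red, green, blue), "intrinsics" (3x3 intrinsics, pixels), "distortion" ([k1, k2, p1, p2, k3] as OpenCV has them; the pictures are not rectified), "pose" (4x4, takes a point from camera to world coordinates). Camera axes: x right, y down, z forward; pixel columns grow to the right and rows downward; lengths in mm; the calibration is good to about 2 mm. A picture is of the moment at which its call begins. There is no depth.
- close_job(): hands the job in; it is judged then, once.
Trained networks look in a picture, given as the dict that the camera call returned (one of the last four; its "shot" number tells which), for a name from the list of things; names that differ only in an ending like _2 or _b are one class to them, and where a whole thing is asked for, a point or a joint stands for the part that bears it (a point fixed in the world has none). Each returns a list of dicts, best first, with "conf" (0 to 1); they miss things now and then, are a little off and sometimes report something else, mostly with a low value. They report only what shows in the picture. A call takes as long as a camera call. They do not tell look-alikes from the thing itself.
- look_for(picture, target): "rect" ([centre column, centre row, width, height] in pixels, round what is visible of it).
- trace(picture, target): "pixels" (400x640 bool, what is visible of it) and "rect" ([centre column, centre row, width, height] in pixels, round what is visible of it).
- tip_of(picture, target): "centre" ([column, row] in pixels: a listed point, or the origin of a listed thing).
The state is a dict: "time": time; "joint_positions": joint angles; "dq": joint speeds; "tau": joint torques, N m; "tool_pos": TCP position; "tcp_rot": TCP orientation; "contact_force": force on the tool from outside, world axes, zero at the start; "moment": the same for the moment, N m; "grip_width": finger opening in mm; "finger_force": force on a finger pad.
Only numpy, scipy, OpenCV 4.12 (cv2) and the standard library are available. Lean on these libraries where they do the work, as an engineer would, in place of code of your own. Each camera call takes 0.05 s, during which the arm holds its last target. There are 200 camera calls.

TASK

Lift the wooden carrier by its black handle bar and bring the polished chrome tube, which stands loose on the carrier's free-running blue carriage, in front of the camera's lens, the carrier's long side across the view, and keep the tube's middle steadily within 25 mm of the picture point for the 8 second exposure. The carriage rolls away at the slightest tilt or push: keep the carrier nearly level, never let the carriage run up to an orange end stop, never let the tube shift or topple, never touch tube or carriage with the robot, and leave the other gear where it is. Finish while still holding the carrier up there, with the tube at the picture point.

Things in the scene. Friction and masses are not known exactly. Their poses are not given: they have to be found in the camera images.
- carrier: Loose wooden carrier, 0.55 kg with carriage: a base board 290 mm long (own x), 92 wide (y), 12 thick, two steel rods along it bowed up 0.8 mm, orange end stops, a red line across at x = 0 and an arched handle over its middle. Origin: centre of the board's underside, z up, 0 on the table. The handle's uprights stand at y = +-42 mm; tube and carriage pass between them.
- carrier_grip (a point): Middle of the carrier's black handle bar, 125 mm above the board's underside, carrier's axes: put the TCP here. The bar runs along y, between uprights: 92 mm long, 14 thick in x, z 110 to 140 mm. Grip from above, fingers closing along the carrier's x, 25 N or more; the fingertips then stay 30 mm above the tube, which passes below.
- carriage_plate: Blue plate, 64 mm long (x), 62 wide, 8 thick, yellow edges, top of the carriage (together nominal 0.15 kg). Origin: centre of its underside, 18 mm above the carrier's underside; carrier's axes. It runs along the carrier's x: 0 at the red line, meeting the orange stops at +-100 mm (beyond +-97 counts as touching). The tube stands centred on its top. The robot must not touch it.
- plate_top (a point): Centre of the blue plate's top, 26 mm above the carrier's underside. The carriage runs freely (friction about 1 mN) on rods bowed upwards with a 6 m radius, so it runs away outwards: its acceleration along the carrier's x is 9.81 x tilt + 1.63 x (distance from the red line) - the carrier's own acceleration along x (m, s); tilt in rad, positive with the +x end lower.
- tube: Loose chrome extension tube with a black rubber band, standing upright on the blue plate: 52 mm outside diameter, 50 high, nominal 0.12 kg (+-30 percent). Origin: centre of its underside, z up. Held by friction only; it is to stay upright within 12 mm of the plate's centre. Not to be touched by the robot.
- tube_middle (a point): Middle of the tube, 25 mm above its underside, so 51 mm above the carrier's underside: with it at the picture point the underside of the level carrier is 89 mm above the table.
- picture_point (a point): The point in focus of the fixed black tabletop camera on its tripod, on the axis of its 66 mm lens, 140 mm above the table and 165 mm in front of the glass. The picture is good while the tube's middle is within 25 mm of it in any direction. Axes are the camera's: the lens looks along -x, level; y runs level across the view: the carrier's x must lie along y, either way round, within 0.2 rad.
- cap_black: Black lens cap, disc 66 mm across, 10 mm thick, lying loose; origin at the centre of its underside. Leave it alone.
- cap_white: White lens cap, disc 58 mm across, 10 mm thick, lying loose; origin at the centre of its underside. Leave it alone.
- cap_blue: Blue lens cap, disc 52 mm across, 10 mm thick, lying loose; origin at the centre of its underside. Leave it alone.
- cap_clear: Amber translucent lens cap, disc 62 mm across, 10 mm thick, lying loose; origin at the centre of its underside. Leave it alone.
- cold_shoe: Aluminium cold-shoe mount, 44 x 34 x 30 mm, standing loose; origin at the centre of its underside. Leave it alone.
- prism: Glass three-sided prism standing on end, 40 mm high, about 42 mm a side; origin at the centre of its underside. Leave it alone.
- grip_ring: Black silicone lens grip ring, 72 mm across, 14 mm high, lying loose; origin at the centre of its underside. Leave it alone.
There are look-alikes about, which are no part of the job. Leave any purple or yellow look-alike of the part that bears picture_point alone.

How it is judged:
By the outcome, as a careful person would: the job done as asked, in the order asked, and still so for the second after the job is handed in, while the arm keeps its last pose, push and grip.
It also fails if it takes over 62 s, if anything falls off the work surface, if the arm or the gripper's body presses on something with over 40 N, if the wrist force passes 120 N, or if a joint passes its speed limit or range.

## Working session

There is one attempt and no reset: what is moved stays moved. The work goes in short steps, Python scripts to look and compute and a shell command to move; the robot and the scene stay as the last step left them, time stands still between calls to the robot, and variables do not carry over. Pictures are saved under pics/ and viewed, at most 10 in all, crops included, and the job is handed in when it is done.

```bash
mkdir -p pics
python3 - <<'E'
from plant import *
import cv2
o=get_obs(); print({k:o[k] for k in ("time","tool_pos","tcp_rot","grip_width")})
for n in("side","top"):
    p=capture(n); cv2.imwrite(f"pics/{n}0.png",p["color"][:,:,::-1]); print(n,p["pose"],p["intrinsics"],p["distortion"])
    for t in ("carrier","carrier_grip","plate_top","tube_middle","tube","picture_point","carriage_plate"):
        print(t,[(round(d["conf"],2),[round(float(x)) for x in d["centre"]]) for d in tip_of(p,t)[:4]])
E
```

```text
{'time': 0.0, 'tool_pos': array([ 225.81075806, -473.53829342,  244.83951553]), 'tcp_rot': array([-3.14005333e+00, -2.03701860e-04,  4.44846403e-01]), 'grip_width': 91.62225796354335}
side [[-7.60295041e-01 -3.74122841e-01  5.31021234e-01  4.03834691e+01]
 [-6.49577885e-01  4.38077277e-01 -6.21399124e-01  6.94788550e+02]
 [-1.48730677e-04 -8.17386322e-01 -5.76089905e-01  6.89474382e+02]
 [ 0.00000000e+00  0.00000000e+00  0.00000000e+00  1.00000000e+00]] [[403.90648816   0.         320.91108092]
 [  0.         403.90648816 196.30595761]
 [  0.           0.           1.        ]] [-0.10292285  0.          0.          0.          0.        ]
carrier [(0.81, [392, 184])]
carrier_grip [(0.88, [393, 150]), (0.57, [364, 271]), (0.54, [392, 177])]
plate_top [(0.5, [389, 179])]
tube_middle [(0.21, [287, 329])]
tube [(0.58, [391, 180])]
picture_point [(0.69, [391, 179])]
carriage_plate [(0.65, [392, 182])]
top [[-2.31538108e-02 -9.89698483e-01  1.41282742e-01  3.73668556e+02]
 [-9.99703515e-01  2.39859815e-02  4.18977895e-03  5.68467087e+01]
 [-7.53542312e-03 -1.41143845e-01 -9.89960420e-01  1.39341038e+03]
 [ 0.00000000e+00  0.00000000e+00  0.00000000e+00  1.00000000e+00]] [[519.55156763   0.         318.64728005]
 [  0.         519.55156763 204.64860411]
 [  0.           0.           1.        ]] [-0.17613009  0.          0.          0.          0.        ]
carrier [(0.61, [425, 211])]
carrier_grip [(0.61, [438, 205])]
plate_top [(0.78, [428, 208]), (0.74, [426, 208])]
tube_middle [(0.69, [433, 208])]
tube [(0.41, [426, 212])]
picture_point []
carriage_plate [(0.78, [428, 213])]
```

Run:
```python
import cv2
for n in("side","top"):
    i=cv2.imread(f"pics/{n}0.png"); cv2.imwrite(f"pics/{n}0b.png",cv2.resize(i,(800,500),interpolation=cv2.INTER_CUBIC))
```

```text
(no output)
```

View pics/side0b.png

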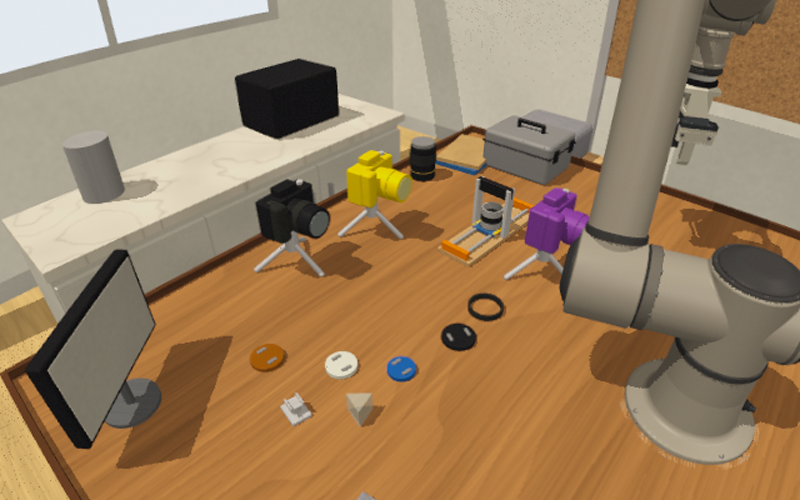

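View pics/top0b.png

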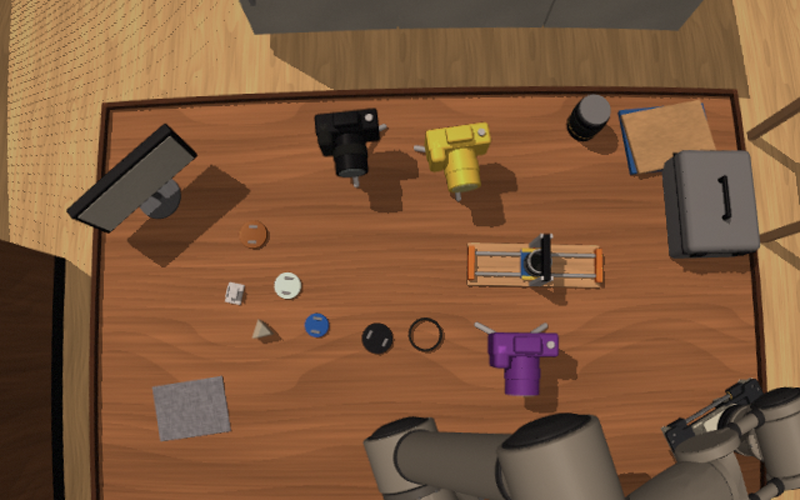

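The side view shows the black camera at about (235,170) and the carrier at (390,185) in native pixels. The yellow and purple cameras are the look-alikes. In the top view, the black camera is at (278,110) with its lens towards −x, and the carrier is at (428,212), roughly along world y. Next I'll measure these.

```bash
cat > h.py <<'E'
import numpy as np, cv2
CAM={"side":(np.array([[-7.60295041e-01,-3.74122841e-01,5.31021234e-01,4.03834691e+01],[-6.49577885e-01,4.38077277e-01,-6.21399124e-01,6.94788550e+02],[-1.48730677e-04,-8.17386322e-01,-5.76089905e-01,6.89474382e+02],[0,0,0,1]]),
 np.array([[403.90648816,0,320.91108092],[0,403.90648816,196.30595761],[0,0,1]]),np.array([-0.10292285,0,0,0,0])),
"top":(np.array([[-2.31538108e-02,-9.89698483e-01,1.41282742e-01,3.73668556e+02],[-9.99703515e-01,2.39859815e-02,4.18977895e-03,5.68467087e+01],[-7.53542312e-03,-1.41143845e-01,-9.89960420e-01,1.39341038e+03],[0,0,0,1]]),
 np.array([[519.55156763,0,318.64728005],[0,519.55156763,204.64860411],[0,0,1]]),np.array([-0.17613009,0,0,0,0]))}
def ray(n,px):
    T,K,d=CAM[n]; u=cv2.undistortPoints(np.float64(px).reshape(1,1,2),K,d)[0,0]
    return T[:3,3],T[:3,:3]@np.array([u[0],u[1],1])
def atz(n,px,z):
    o,r=ray(n,px); return o+r*(z-o[2])/r[2]
def tri(ps,pt):
    o1,a=ray("side",ps);o2,b=ray("top",pt)
    s=np.linalg.lstsq(np.c_[a,-b],o2-o1,rcond=None)[0]; p,q=o1+a*s[0],o2+b*s[1]
    return (p+q)/2,np.linalg.norm(p-q)
def proj(n,P):
    T,K,d=CAM[n]; R=T[:3,:3].T
    return cv2.projectPoints(np.float64(P).reshape(-1,1,3),cv2.Rodrigues(R)[0],-R@T[:3,3],K,d)[0].reshape(-1,2)
E
python3 - <<'E'
from h import *
t=cv2.imread("pics/top0.png");s=cv2.imread("pics/side0.png")
hsv=cv2.cvtColor(t,cv2.COLOR_BGR2HSV)
m=cv2.inRange(hsv,(5,180,150),(18,255,255)); n,l,st,c=cv2.connectedComponentsWithStats(m)
for i in range(1,n):
    if st[i,4]>20 and st[i,0]>340: print("orange",st[i],c[i],atz("top",c[i],25))
print("grip",tri((393,150),(438,205)), "plate_top", tri((389,179),(427,208)),"tube mid",atz("top",(433,208),51),"plate z26",atz("top",(427,208),26),atz("side",(389,179),26))
im=np.zeros((600,800,3),np.uint8)
a=cv2.resize(t[80:155,245:325],None,fx=5,fy=5,interpolation=3); b=cv2.resize(s[140:205,200:275],None,fx=5,fy=5,interpolation=3)
c=cv2.resize(t[180:235,365:490],None,fx=3.2,fy=3.2,interpolation=3); d=cv2.resize(s[135:215,345:435],None,fx=4.4,fy=4.4,interpolation=3)[:, :400]
im[:375,:400]=a; im[:325,400:775]=b; im[400:576,:400]=c; im[330:600,400:796]=d[:270,:396]
cv2.imwrite("pics/c1.png",im)
E
```

```text
orange [375 197   5  26 117] [376.77777778 208.88888889] [553.81905399 -91.74818472  25.        ]
orange [477 199   5  27 134] [479.01492537 211.90298507] [ 538.73849929 -369.10768553   25.        ]
grip (array([ 550.51013259, -232.54848283,  123.73520465]), np.float64(8.465517559478432)) plate_top (array([ 553.53286022, -226.45224072,   25.29652914]), np.float64(1.5536357114995372)) tube mid [ 549.08823136 -237.47626244   51.        ] plate z26 [ 552.75712142 -226.67555353   26.        ] [ 553.68009865 -225.12214658   26.        ]
```

View pics/c1.png

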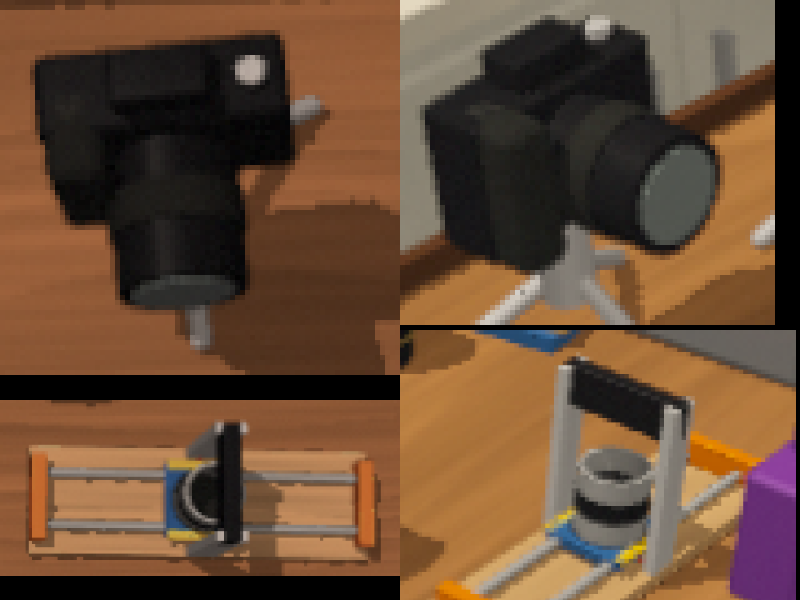

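Run:
```python
from h import *
g,e=tri((255.8,179.6),(282.2,138.0)); print("glass",g,e)
T=lambda x,y:(245+x/5,80+y/5)
for z in (180,200): a,b=atz("top",T(35,62),z),atz("top",T(283,36),z); print("back edge",a,b,np.arctan2(-(a-b)[0],(a-b)[1]))
# side: back top / barrel edges as check: lens axis barrel centre
a=atz("top",T((108+238)/2,180),140);b=atz("top",T((121+246)/2,290),140);print("barrel",a,b,np.arctan2((a-b)[1],(a-b)[0]))
for px,z in (((433.1,206.2),110),((440.6,206.2),140)): print("bar",atz("top",px,z))
S=lambda x,y:(345+(x-400)/4.4,135+(y-330)/4.4)
print("bar side z125",atz("side",S(630,398),125))
print("stops z 12,30",[atz("top",p,z)[:2].round(1) for z in(20,35) for p in((376.8,208.9),(479,211.9))])
# blue seg in side
for n in("side","top"):
    h=cv2.cvtColor(cv2.imread(f"pics/{n}0.png"),cv2.COLOR_BGR2HSV)
    m=cv2.inRange(h,(95,120,60),(115,255,255)); k,l,st,c=cv2.connectedComponentsWithStats(m)
    for i in range(1,k):
        if st[i,4]>15 : print(n,st[i],c[i],atz(n,c[i],26)[:2])
```

```text
glass [723.55995631 149.35132788 136.25164985] 0.12283955152695886
back edge [830.30508875 219.79037993 180.        ] [839.88749273  97.18149125 180.        ] 0.07799569206328877
back edge [822.77859087 217.10466579 200.        ] [832.20305316  96.51667441 200.        ] 0.07799569206328935
barrel [780.08981643 155.12109379 140.        ] [722.60069327 150.36558159 140.        ] 0.08253230369927235
bar [ 545.93033032 -225.04233714  110.        ]
bar [ 541.4456924  -237.17561111  140.        ]
bar side z125 [ 542.17478996 -234.37303556  125.        ]
stops z 12,30 [array([554.4, -92.3]), array([ 539.4, -370.6]), array([552.5, -90.7]), array([ 537.5, -366. ])]
side [348 129  41  11 118] [367.26271186 133.99152542] [ 780.40346643 -432.97052619]
side [380 179  14   8  44] [386.02272727 183.36363636] [ 547.33976774 -198.71550515]
side [310 286  23  19 306] [320.73856209 295.16013072] [415.22788347 256.77048567]
top [495  87  20   5  39] [502.28205128  88.74358974] [ 887.95874883 -465.40010096]
top [498 104  11  35  91] [503.35164835 124.54945055] [ 782.04707873 -457.8736292 ]
top [417 202   6  18  55] [418.36363636 211.03636364] [ 545.16623105 -202.90376791]
top [244 251  19  19 233] [253.22317597 259.65665236] [426.67535922 238.30680852]
```

Measurements:
- **Grip point:** about (545,−231), with the carrier axis 0.054 rad off world y.
- **Picture point:** about (558,136), with the camera yawed 0.08.
- **Carriage:** near the red line.

Now I'll move above the handle.

```bash
python3 -m inch '[[0.015,-0.003,0,0.06,1],[0.045,-0.009,-0.01,0.12,1],[0.08,-0.017,-0.02,0.18,1],[0.12,-0.025,-0.02,0.25,1],[0.16,-0.033,-0.02,0.32,1],[0.2,-0.042,-0.02,0.38,1],[0.24,-0.05,-0.02,0.44,1],[0.27,-0.056,-0.02,0.499,1]]'; python3 -c "
from plant import *
o=get_obs();print(o['time'],o['tool_pos'],o['tcp_rot'])"
```

```text
time: 1.47
tool_pos: [447.7, -304.9, 265.7]
tcp_rot: [-3.141, -0.001, -0.056]
contact_force: [0.4, -0.8, 0.7]
grip_width: 91.9
finger_force: 0.0
1.4667 [ 447.65293935 -304.94695538  265.70530556] [-3.14145230e+00 -8.34759318e-04 -5.59524930e-02]
```

```bash
python3 -m inch '[[0.02,-0.017,0,0,1],[0.045,-0.038,0,0,1],[0.07,-0.06,0,0,1],[0.088,-0.075,0,0,1],[0.095,-0.081,0,0,1],[0.095,-0.081,0,0,1],[0.095,-0.081,0,0,1]]'
python3 - <<'E'
from plant import *
import cv2
for i in range(3):
    o=get_obs();print(o['time'],o['tool_pos'],o['tcp_rot'])
    p=capture("side")
cv2.imwrite("pics/side1.png",p["color"][:,:,::-1])
q=capture("top");cv2.imwrite("pics/top1.png",q["color"][:,:,::-1])
E
```

```text
time: 2.05
tool_pos: [544.4, -231.7, 265.3]
tcp_rot: [3.141, 0.001, -0.054]
contact_force: [-0.8, -0.1, 0.3]
grip_width: 91.9
finger_force: 0.0
2.05 [ 544.37447596 -231.67033073  265.25932425] [ 3.14128631e+00  9.00846694e-04 -5.35628904e-02]
2.1 [ 544.00001372 -232.15595906  265.40855076] [ 3.14121959e+00  7.73426342e-04 -5.46406878e-02]
2.15 [ 543.83422002 -232.46625322  265.54188548] [ 3.14120520e+00  5.25816133e-04 -5.54308877e-02]
```

```bash
python3 -m inch '[[0,0,0.015,0,1],[0,0,0.045,0,0.8],[0,0,0.08,0,0.6],[0,0,0.11,0,0.45],[0,0,0.13,0,0.4],[0,0,0.138,0,0.4],[0,0,0.14,0,0.4],[0,0,0.14,0,0.4]]'
python3 - <<'E'
from plant import *
import cv2,numpy as np
for i in range(3):
    o=get_obs();print(o['time'],o['tool_pos'],o['tcp_rot'],o['grip_width'])
    p=capture("side")
a=p["color"][:,:,::-1]
q=capture("top");b=q["color"][:,:,::-1]
cv2.imwrite("pics/side2.png",a);cv2.imwrite("pics/top2.png",b)
im=np.zeros((600,800,3),np.uint8)
im[:,:400]=cv2.resize(a[105:225,350:430],(400,600),interpolation=3)
im[:300,400:]=cv2.resize(b[165:240,380:480],(400,300),interpolation=3)
cv2.imwrite("pics/c2.png",im)
E
```

```text
time: 2.92
tool_pos: [544.8, -232.1, 126.1]
tcp_rot: [3.141, -0.001, -0.055]
contact_force: [-0.3, 0.3, -0.0]
grip_width: 49.9
finger_force: 0.0
2.9167 [ 544.84758373 -232.14758166  126.10438649] [ 3.14120406e+00 -5.76883567e-04 -5.50294407e-02] 49.88327972828666
2.9667 [ 545.30689833 -232.26709837  126.9084935 ] [ 3.14045089e+00 -1.97727217e-03 -5.47755479e-02] 45.59502068947141
3.0167 [ 545.58702541 -232.203713    127.30208879] [ 3.14006035e+00 -2.83018665e-03 -5.45367890e-02] 41.652181987169406
```

View pics/c2.png

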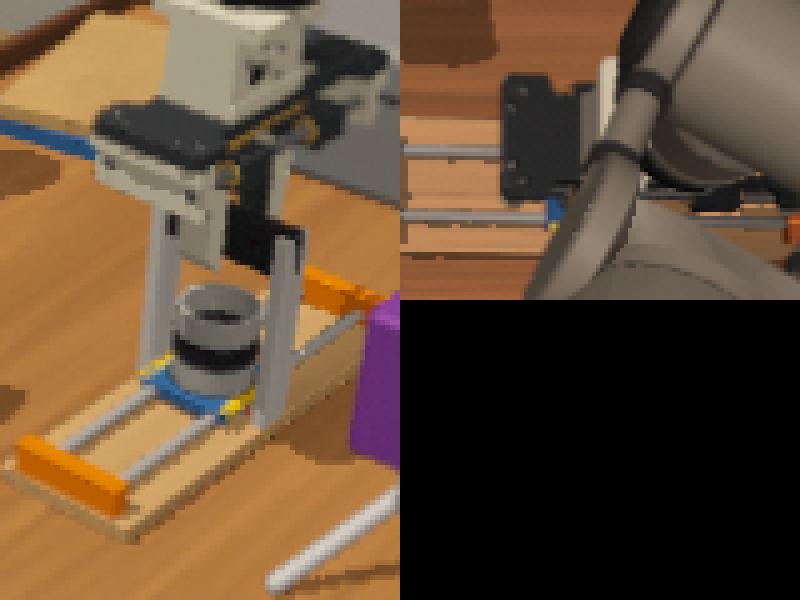

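The side crop shows the fingers straddling the black bar, with the tube upright on the plate below at native (393,170). The grip height is right, so I'll close in stages and watch the force for off-centring.

```bash
for i in 1; do python3 -m inch '[[0,0,0,0,0.32],[0,0,0,0,0.28],[0,0,0,0,0.26]]'; python3 -m inch '[[0,0,0,0,0.24],[0,0,0,0,0.24]]';  python3 -m inch '[[0,0,0,0,0.22],[0,0,0,0,0.22]]'; python3 -m inch '[[0,0,0,0,0.2],[0,0,0,0,0.2]]'; done | grep -v rot
```

```text
time: 3.37
tool_pos: [545.0, -231.5, 126.0]
contact_force: [-0.0, 0.0, -0.1]
grip_width: 24.9
finger_force: 0.0
time: 3.53
tool_pos: [544.8, -231.5, 125.6]
contact_force: [-0.4, 1.1, -0.8]
grip_width: 22.5
finger_force: 0.0
time: 3.7
tool_pos: [544.8, -231.4, 125.5]
contact_force: [-0.3, 0.1, 0.3]
grip_width: 20.4
finger_force: 0.0
time: 3.87
tool_pos: [544.8, -230.9, 125.5]
contact_force: [1.3, 3.6, -0.2]
grip_width: 18.9
finger_force: 1.6
```

```bash
(python3 -m inch '[[0,-0.0022,0,0,0.2],[0,-0.0022,0,0,0.2]]'; python3 -m inch '[[0,0,0,0,0.18],[0,0,0,0,0.18]]'; python3 -m inch '[[0,0,0,0,0.165],[0,0,0,0,0.165],[0,0,0,0,0.165]]') | grep -v rot
```

```text
time: 4.03
tool_pos: [544.9, -229.1, 125.5]
contact_force: [-0.0, -0.0, -0.1]
grip_width: 18.2
finger_force: 0.0
time: 4.2
tool_pos: [544.9, -229.4, 125.6]
contact_force: [-0.1, -1.0, 0.9]
grip_width: 16.5
finger_force: 0.0
time: 4.45
tool_pos: [544.9, -229.2, 125.5]
contact_force: [0.5, 1.5, 0.4]
grip_width: 15.2
finger_force: 0.5
```

Centred to about 0.5 mm. Next I'll write the carriage tracker and the planner, and check the tracker on the saved stills.

```bash
cat > track.py <<'E'
from h import *
def box(x0,x1,y0,y1,z0,z1): return np.array([[x,y,z] for x in(x0,x1) for y in(y0,y1) for z in(z0,z1)],float)
def pred(s,tcp,yaw,S=4):
    """centroid, area (px) of visible blue of the plate in the side view, carriage at s along e"""
    e=np.array([-np.sin(yaw),np.cos(yaw),0]);n=np.array([np.cos(yaw),np.sin(yaw),0]);O=np.array([tcp[0],tcp[1],tcp[2]-125])
    W=lambda P:O+P[:,:1]*e+P[:,1:2]*n+P[:,2:]*[0,0,1]
    m=np.zeros((400*S,640*S),np.uint8)
    def fill(P,v): cv2.fillConvexPoly(m,cv2.convexHull(np.round(((proj("side",W(P))+.5)*S-.5)).astype(np.int32)),v)
    fill(box(s-32,s+32,-31,31,18,26),255)
    for q in(-1,1): fill(box(s-32,s+32,q*31,q*25,18,26),0)
    a=np.linspace(0,2*np.pi,40)
    fill(np.vstack([np.c_[s+26*np.cos(a),26*np.sin(a),0*a+z] for z in(26,76)]),0)
    for q in(-1,1): fill(box(-6,6,q*42-4,q*42+4,12,140),0)
    M=cv2.moments(m,True)
    return np.array([M["m10"]/M["m00"],M["m01"]/M["m00"]])/S, M["m00"]/S/S
def measure(bgr,tcp,yaw):
    h=cv2.cvtColor(bgr,cv2.COLOR_BGR2HSV); m=cv2.inRange(h,(95,110,50),(118,255,255))
    e=np.array([-np.sin(yaw),np.cos(yaw),0]); O=np.array([tcp[0],tcp[1],tcp[2]-101])
    roi=np.zeros_like(m); L=proj("side",np.array([O-e*100,O+e*125])).astype(int); cv2.line(roi,tuple(map(int,L[0])),tuple(map(int,L[1])),255,30)
    m&=roi; k,l,st,c=cv2.connectedComponentsWithStats(m)
    if k<2: return None
    i=1+np.argmax(st[1:,4]); M=c[i]
    ss=np.arange(-90,91,5.); C=np.array([pred(s,tcp,yaw,3)[0] for s in ss])
    d=np.hypot(*(C-M).T); j=np.clip(np.argmin(d),1,len(ss)-2)
    f=np.linspace(ss[j-1],ss[j+1],201); P=np.c_[np.interp(f,ss,C[:,0]),np.interp(f,ss,C[:,1])]
    q=np.hypot(*(P-M).T); b=q.argmin(); return f[b],q[b],st[i,4],pred(f[b],tcp,yaw)[1]
E
python3 - <<'E'
from track import *
for f in("side0","side1","side2"): print(f,measure(cv2.imread(f"pics/{f}.png"),(544.9,-230.5,125),-0.055))
from plant import *
p=capture("side");print(measure(p["color"][:,:,::-1],(544.9,-229.3,125),-.055))
for t in("tube","carriage_plate","plate_top"):
  for d in tip_of(p,t)[:2]: 
    x=atz("side",d["centre"],{"tube":26,"carriage_plate":18,"plate_top":26}[t]);print(t,round(d["conf"],2),x,(x-[544.9,-229.3,0])@[.055,.9985,0])
E
python3 -m inch '[[0,0,0,0,0],[0,0,0,0,0],[0,0,0,0,0]]'
python3 - <<'E'
from track import *
from plant import *
p=capture("side");o=get_obs();print(o['tool_pos'],o['tcp_rot'],measure(p["color"][:,:,::-1],o['tool_pos'],-.055))
E
```

```text
side0 (np.float64(11.25), np.float64(2.3286500681088453), np.int32(47), 64.25)
side1 (np.float64(11.25), np.float64(2.3286500681088453), np.int32(47), 64.25)
side2 (np.float64(11.25), np.float64(2.3286500681088453), np.int32(47), 64.25)
(np.float64(7.6), np.float64(1.852684786391192), np.int32(48), 62.0)
tube 0.78 [ 547.16234488 -240.42174625   26.        ] -10.980634661519868
carriage_plate 0.58 [ 543.98642231 -228.30207335   18.        ] 0.9461829915956556
plate_top 0.61 [ 543.39677945 -223.61533988   26.        ] 5.593456001113984
time: 4.9
tool_pos: [544.9, -228.9, 125.5]
tcp_rot: [-3.141, 0.0, -0.054]
contact_force: [0.4, 3.2, 0.9]
grip_width: 13.9
finger_force: 30.0
[ 544.94878757 -228.87181548  125.5229231 ] [-3.14118114e+00  1.14797735e-04 -5.38128231e-02] (np.float64(8.15), np.float64(1.9285691450169795), np.int32(46), 61.25)
```

Run:
```python
from track import *
from plant import *
p=capture("side"); b=p["color"][:,:,::-1].copy(); cv2.imwrite("pics/side3.png",b)
h=cv2.cvtColor(b,cv2.COLOR_BGR2HSV)
tcp=np.array((544.9,-229,125.5));yaw=-.054
e=np.array([-np.sin(yaw),np.cos(yaw),0]);n=np.array([np.cos(yaw),np.sin(yaw),0]);O=tcp-[0,0,125]
im=cv2.resize(b[145:225,340:440],(800,640),interpolation=0)[:600]
def dr(P,col):
    W=O+P[:,:1]*e+P[:,1:2]*n+P[:,2:]*[0,0,1]; q=(proj("side",W)+.5-[340,145])*8
    cv2.polylines(im,[cv2.convexHull(q.astype(np.int32))],True,col,1)
dr(box(-32,32,-31,31,18,26),(0,0,255)); dr(box(-32,32,-31,31,26,26),(255,255,255))
dr(box(-145,145,-46,46,0,12),(0,255,0))
for q in(-1,1): dr(box(-6,6,q*42-4,q*42+4,12,140),(255,0,255))
a=np.linspace(0,6.28,40); dr(np.vstack([np.c_[26*np.cos(a),26*np.sin(a),0*a+z] for z in(26,76)]),(255,255,0))
cv2.imwrite("pics/c3.png",im)
```

```text
(no output)
```

View pics/c3.png

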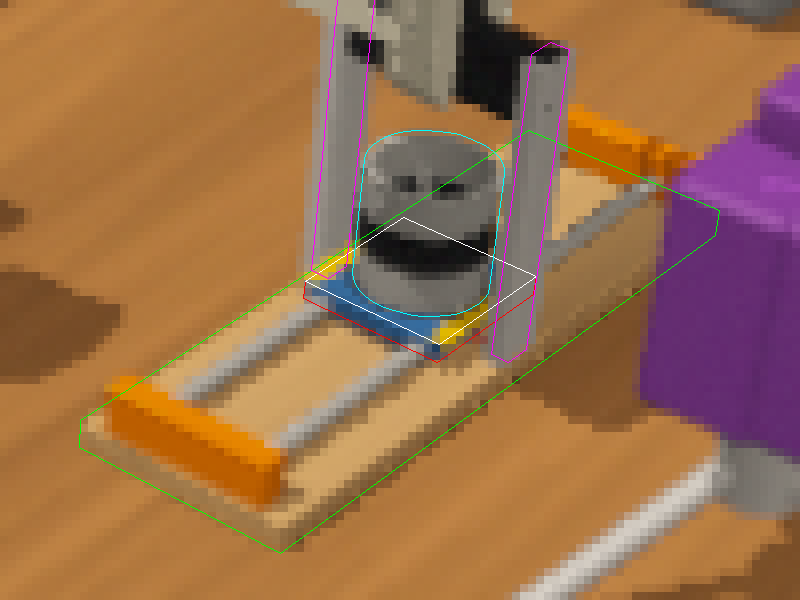

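The overlay agrees with the model to about 1 px, so the carriage is near 0 and the tube is centred on it. Now the estimator (Kalman filter) and planner.

```bash
sed -i 's/box(s-32,s+32,-31,31,18,26),255/box(s-32,s+32,-31,31,22,26),255/' track.py
cat > step.py <<'E'
import json,sys,os
from track import *
from plant import *
from scipy.optimize import lsq_linear
K=1.63;dt=1/12;YF=.08;e=np.array([-np.sin(YF),np.cos(YF)]);n=np.array([np.cos(YF),np.sin(YF)])
OFF=json.load(open("off.json"))
M=int(sys.argv[1]) if len(sys.argv)>1 else 6
S=json.load(open("st.json")); x=np.array(S["x"]);P=np.array(S["P"]);c=S["c"]
def prop(x,P,c0,c1,T,N=5):
    h=T/N
    for i in range(N):
        cc=c0+(c1-c0)*(i+.5)/N; vr=x[1]-(c1-c0)/T
        a=K*(x[0]-cc)+x[2]-3.7*np.tanh(vr/5)
        x=np.array([x[0]+h*x[1]+h*h/2*a,x[1]+h*a,x[2]])
        F=np.array([[1,h,0],[K*h,1,h],[0,0,1]]); P=F@P@F.T+np.diag([.05,3**2*h*.5,1.])*h*4
    return x,P
for q in S["rows"]: x,P=prop(x,P,c,S["c"]+q,dt); c=S["c"]+q
if S.get("first"): P=np.diag([4.,25.,400.])
o=get_obs(); tcp=o["tool_pos"]; yaw=o["tcp_rot"][2]
p=capture("side"); m=measure(p["color"][:,:,::-1],tcp,yaw)
cm=float(tcp[:2]@e); xp=x[0]
if m and m[2]>15:
    z=cm+m[0]-OFF; H=np.array([[1,0,0]]); G=P@H.T/(P[0,0]+1.5**2); inn=z-x[0]
    if abs(inn)<35 : x=x+G[:,0]*inn; P=P-G@H@P
    print("meas s %.1f res %.1f area %d/%d innov %.1f"%(m[0]-OFF,*m[1:],inn))
else: print("NO MEAS",m)
x,P=prop(x,P,c,c,.05,1)
# plan
N=54; pt=S["pt"]; A=[];B=[]
Pm=np.zeros((N+1,N));p0=np.zeros(N+1);Vm=np.zeros((N+1,N));v0=np.zeros(N+1);p0[0],v0[0]=x[0],x[1]
for i in range(N):
    Am=np.zeros(N); 
    # accel in row i from mean of d_{i-1},d_i
    Am[i]=K*.5; ex=0
    if i: Am[i-1]+=K*.5
    else: ex=K*.5*(x[0]-c)
    p0[i+1]=p0[i]+dt*v0[i]+dt*dt/2*(x[2]+ex);Pm[i+1]=Pm[i]+dt*Vm[i]+dt*dt/2*Am
    v0[i+1]=v0[i]+dt*(x[2]+ex);Vm[i+1]=Vm[i]+dt*Am
Cm=np.vstack([np.zeros(N),Pm[1:]-np.eye(N)]);c0=np.r_[c,p0[1:]]
w=np.linspace(.08,1,N+1)**1.5
def add(Mx,r,wt): A.append(Mx*np.reshape(wt,(-1,1)) if np.ndim(wt) else Mx*wt);B.append(r*wt)
add(Pm,pt-p0,w); add(Vm,-v0,.6*w); add(np.eye(N),-np.ones(N)*x[2]/K*0,.15)
add(np.diff(Cm,axis=0),-np.diff(c0),.5); 
D2=np.diff(Cm,2,axis=0);add(D2,-np.diff(c0,2),1.5)
add(Cm[1:2],np.array([c])-c0[1:2]+S["lastv"]*0,1.0)
r=lsq_linear(np.vstack(A),np.concatenate(B),(-40,40)); cp=c0+Cm@r.x; pp=p0+Pm@r.x
t=S["n"]; sm=lambda u:(lambda q:q*q*(3-2*q))(min(max(u,0),1))
L=lambda i:S["lat"]*sm(i/36); Z=lambda i:S["dz"]*sm(i/16)
rows=[[round((L(t+i)-S["L"])*2)/2,round((-(cp[i]-c))*2)/2,round(-(Z(t+i)-S["Z"])*2)/2] for i in range(1,M+1)]
print("t %.2f tcp %s rot %s  c %.1f cm %.1f | p %.1f v %.1f b %.1f s %.1f | tube err along %.1f"%(o["time"],tcp.round(1),o["tcp_rot"].round(4),c,cm,*x,x[0]-c,x[0]-pt), "grip",round(float(o["finger_force"]),1))
print("plan p",pp[::6].round(),"s",(pp-cp)[::6].round())
print("ROWS",json.dumps([[a/1000,b/1000,d/1000,0,0] for a,b,d in rows]))
S.update(x=x.tolist(),P=P.tolist(),c=c,rows=[-q[1] for q in rows],n=t+M,L=S["L"]+rows[-1][0],Z=S["Z"]-rows[-1][2],first=0)
json.dump(S,open("st.json","w"))
E
python3 - <<'E'
import json,numpy as np
from track import *
b=cv2.imread("pics/side3.png"); m=measure(b,(544.9,-229,125.5),-.054);print(m)
json.dump(m[0],open("off.json","w"))
# after call 1 (lift 44, spin) the remaining: dz 44.5, lat 42.7
c0=544.9*-.0799+-229*.9968
json.dump(dict(x=[c0,0,0],P=np.diag([4.,25,400]).tolist(),c=c0,rows=[0]*8,pt=91.3,n=0,L=0,Z=0,lat=42.7,dz=44.5,lastv=0,first=1),open("st.json","w"))
E
cp st.json st_init.json
```

```text
(np.float64(15.0), np.float64(2.129844639737113), np.int32(46), 48.0625)
```

Run:
```python
from track import *
b=cv2.imread("pics/side3.png");h=cv2.cvtColor(b,cv2.COLOR_BGR2HSV); m=cv2.inRange(h,(95,110,50),(118,255,255))
y,x=np.where(m[170:200,370:410]);print((x+370).mean(),(y+170).mean(),len(x))
for s in(-10,0,10,15): print(s,pred(s,(544.9,-229,125.5),-.054))
for r in m[174:194,374:402]: print("".join("#" if v else "." for v in r))
```

```text
386.59574468085106 183.74468085106383 47
-10 (array([390.24628099, 183.03099174]), 37.8125)
0 (array([389.64798851, 183.92564655]), 43.5)
10 (array([388.69830949, 184.88426528]), 48.0625)
15 (array([388.46879064, 185.2763329 ]), 48.0625)
............................
............................
............................
............................
............................
.........#..................
.......###..................
......#####.................
........####................
........######..............
.........########...........
...........##########.......
.............#######........
...............##...........
....................#.......
............................
............................
............................
............................
............................
```

```bash
sed -i 's/fill(box(s-32,s+32,-31,31,22,26),255)/fill(box(s+6,s+32,-31,31,22,26),255)/' track.py
python3 - <<'E'
from track import *
import json
for s in(-10,0,10,15): print(s,pred(s,(544.9,-229,125.5),-.054))
b=cv2.imread("pics/side3.png"); m=measure(b,(544.9,-229,125.5),-.054);print(m)
json.dump(m[0],open("off.json","w"))
E
```

```text
-10 (array([390.24628099, 183.03099174]), 37.8125)
0 (array([388.36190476, 184.41984127]), 39.375)
10 (array([386.34797823, 185.76671851]), 40.1875)
15 (array([385.48319672, 186.40737705]), 38.125)
(np.float64(4.800000000000001), np.float64(1.5307636253220094), np.int32(46), 39.5625)
```

```bash
python3 -m inch '[[0,0,-0.001,0,0],[0,0,-0.003,-0.01,0],[0,0,-0.007,-0.03,0],[0,0,-0.013,-0.05,0],[0,0,-0.02,-0.075,0],[0,0,-0.028,-0.1,0],[0,0,-0.036,-0.12,0],[0,0,-0.044,-0.134,0]]' | grep -E "force"; python3 step.py 5
```

```text
contact_force: [0.7, 0.0, -7.6]
finger_force: 30.0
meas s 0.0 res 1.4 area 59/43 innov -0.4
t 5.67 tcp [ 544.8 -229.4  170.2] rot [3.1414e+00 1.0000e-04 8.1400e-02]  c -271.8 cm -272.2 | p -272.1 v -0.0 b 0.0 s -0.2 | tube err along -363.4 grip 30.0
plan p [-272. -265. -242. -203. -147.  -76.   -9.   43.   78.   98.] s [ -0.  40.  40.  40.  40. -14. -40. -40. -40. -40.]
ROWS [[0.0, 0.04, -0.0005, 0, 0], [0.0005, 0.0395, -0.002, 0, 0], [0.001, 0.039, -0.004, 0, 0], [0.0015, 0.0375, -0.007, 0, 0], [0.002, 0.0355, -0.0105, 0, 0]]
```

```bash
sed -i 's/N=54/N=84/; s/D2=np.diff(Cm,2,axis=0);add(D2,-np.diff(c0,2),1.5)/E0=np.vstack([0*Cm[:1],Cm]);f0=np.r_[c,c0];D2=np.diff(E0,2,axis=0);add(D2,-np.diff(f0,2),12)/; s/(-40,40)/(-38,38)/; s/^add(Cm\[1:2\].*$//' step.py
python3 - <<'E'
import json
S=json.load(open("st.json"));S.update(rows=[],n=0,L=0,Z=0);json.dump(S,open("st.json","w"))
E
python3 step.py 6
```

```text
meas s 0.2 res 1.5 area 62/42 innov -0.4
t 5.72 tcp [ 545.6 -229.8  172.1] rot [ 3.1397e+00 -2.3000e-03  8.1900e-02]  c -271.8 cm -272.7 | p -272.2 v -0.2 b 0.0 s -0.4 | tube err along -363.5 grip 30.0
plan p [-272. -269. -253. -222. -175. -114.  -48.   10.   53.   80.   93.   96.
   94.   92.   91.] s [ -0.  37.  38.  38.  37.  13. -22. -38. -38. -36. -25. -11.  -1.   5.
  10.]
ROWS [[0.0, 0.006, -0.0005, 0, 0], [0.0005, 0.0145, -0.002, 0, 0], [0.001, 0.0225, -0.004, 0, 0], [0.0015, 0.0295, -0.007, 0, 0], [0.002, 0.0335, -0.0105, 0, 0], [0.003, 0.035, -0.014, 0, 0]]
```

```bash
python3 -m inch '[[0,0.006,-0.0005,0,0],[0.0005,0.0145,-0.002,0,0],[0.001,0.0225,-0.004,0,0],[0.0015,0.0295,-0.007,0,0],[0.002,0.0335,-0.0105,0,0],[0.003,0.035,-0.014,0,0]]' | grep -E "finger"; python3 step.py 6
```

```text
finger_force: 30.0
meas s 37.3 res 0.7 area 63/43 innov -1.1
t 6.27 tcp [ 550.6 -265.2  183.6] rot [3.1414e+00 2.0000e-04 7.8600e-02]  c -306.8 cm -308.3 | p -270.3 v 14.6 b -3.0 s 36.5 | tube err along -361.6 grip 30.0
plan p [-270. -256. -226. -182. -124.  -59.    0.   46.   76.   91.   95.   94.
   92.   91.   91.] s [ 37.  38.  38.  38.  21. -12. -34. -38. -36. -24. -10.  -0.   4.   5.
   6.]
ROWS [[0.001, -0.0005, -0.004, 0, 0], [0.0025, -0.002, -0.008, 0, 0], [0.0035, -0.004, -0.0125, 0, 0], [0.005, -0.0065, -0.0165, 0, 0], [0.0065, -0.0095, -0.02, 0, 0], [0.008, -0.013, -0.0235, 0, 0]]
```

```bash
python3 -m inch '[[0.001,-0.0005,-0.004,0,0],[0.0025,-0.002,-0.008,0,0],[0.0035,-0.004,-0.0125,0,0],[0.005,-0.0065,-0.0165,0,0],[0.0065,-0.0095,-0.02,0,0],[0.008,-0.013,-0.0235,0,0]]' | grep -E "finger"; python3 step.py 6
```

```text
finger_force: 30.0
meas s 49.7 res 1.4 area 62/46 innov 12.1
t 6.82 tcp [ 557.9 -249.8  207.6] rot [ 3.1413e+00 -3.0000e-04  8.0100e-02]  c -293.8 cm -293.6 | p -240.9 v 75.0 b 18.3 s 52.9 | tube err along -332.2 grip 30.0
plan p [-241. -195. -140.  -82.  -28.   18.   53.   77.   90.   95.   95.   93.
   91.   91.   92.] s [ 53.   8.  -3. -19. -34. -38. -38. -38. -33. -23. -15. -10.  -9.  -9.
  -8.]
ROWS [[0.0015, -0.0215, -0.003, 0, 0], [0.0035, -0.0395, -0.005, 0, 0], [0.005, -0.0545, -0.0065, 0, 0], [0.007, -0.068, -0.007, 0, 0], [0.0085, -0.08, -0.007, 0, 0], [0.0105, -0.091, -0.007, 0, 0]]
```

```bash
python3 -m inch '[[0.0015,-0.0215,-0.003,0,0],[0.0035,-0.0395,-0.005,0,0],[0.005,-0.0545,-0.0065,0,0],[0.007,-0.068,-0.007,0,0],[0.0085,-0.08,-0.007,0,0],[0.0105,-0.091,-0.007,0,0]]' | grep -E "finger"; python3 step.py 5
```

```text
finger_force: 30.0
meas s 11.3 res 1.6 area 58/46 innov 4.0
t 7.37 tcp [ 560.9 -157.6  214. ] rot [3.1414e+00 1.0000e-04 8.0200e-02]  c -202.8 cm -201.9 | p -185.2 v 114.0 b 22.7 s 17.6 | tube err along -276.5 grip 30.0
plan p [-185. -123.  -61.   -8.   35.   68.   91.  104.  108.  105.   99.   94.
   92.   91.   92.] s [ 18. -18. -38. -38. -38. -38. -38. -38. -32. -20. -11.  -8.  -9. -11.
 -11.]
ROWS [[0.0015, -0.008, 0.0, 0, 0], [0.0035, -0.022, 0.0, 0, 0], [0.005, -0.039, 0.0, 0, 0], [0.007, -0.0585, 0.0, 0, 0], [0.0085, -0.078, 0.0, 0, 0]]
```

```bash
sed -i 's/\.5,1\.\])\*h\*4/.5,60.])*h*4/' step.py; python3 -m inch '[[0.0015,-0.008,0,0,0],[0.0035,-0.022,0,0,0],[0.005,-0.039,0,0,0],[0.007,-0.0585,0,0,0],[0.0085,-0.078,0,0,0]]' | grep -E "finger"; python3 step.py 5
```

```text
finger_force: 30.0
meas s -10.4 res 1.3 area 65/49 innov -0.7
t 7.83 tcp [563.1 -79.3 213.9] rot [-3.1414  0.      0.0787]  c -124.8 cm -124.1 | p -128.0 v 129.0 b 22.0 s -3.2 | tube err along -219.3 grip 30.0
plan p [-128.  -63.   -5.   43.   81.  109.  127.  135.  133.  122.  109.   98.
   93.   91.   92.] s [ -3. -36. -38. -38. -38. -38. -38. -38. -35. -21.  -6.  -1.  -3.  -7.
  -9.]
ROWS [[0.0015, -0.0105, 0.0, 0, 0], [0.003, -0.0275, 0.0, 0, 0], [0.0045, -0.0465, 0.0, 0, 0], [0.006, -0.066, 0.0, 0, 0], [0.0075, -0.083, 0.0, 0, 0]]
```

```bash
sed -i 's/(-38,38)/(-50,50)/' step.py; python3 -m inch '[[0.0015,-0.0105,0,0,0],[0.003,-0.0275,0,0,0],[0.0045,-0.0465,0,0,0],[0.006,-0.066,0,0,0],[0.0075,-0.083,0,0,0]]' | grep -E "finger"; python3 step.py 5
```

```text
finger_force: 30.0
meas s -35.4 res 2.6 area 73/53 innov -2.5
t 8.30 tcp [563.9   4.3 213.9] rot [-3.1413  0.      0.079 ]  c -41.8 cm -40.8 | p -69.7 v 121.6 b 17.7 s -27.9 | tube err along -161.0 grip 30.0
plan p [-70. -11.  40.  78. 100. 108. 107. 101.  96.  92.  91.  91.  91.  91.
  92.] s [-28. -27. -46. -50. -46. -34. -20. -10.  -6.  -6.  -8. -10. -11. -11.
 -10.]
ROWS [[0.001, -0.004, 0.0, 0, 0], [0.002, -0.0115, 0.0, 0, 0], [0.003, -0.021, 0.0, 0, 0], [0.0035, -0.0325, 0.0, 0, 0], [0.0045, -0.0445, 0.0, 0, 0]]
```

```bash
python3 -m inch '[[0.001,-0.004,0,0,0],[0.002,-0.0115,0,0,0],[0.003,-0.021,0,0,0],[0.0035,-0.0325,0,0,0],[0.0045,-0.0445,0,0,0]]' | grep -E "finger"; python3 step.py 5
```

```text
finger_force: 30.0
meas s -32.2 res 1.5 area 69/56 innov -8.2
t 8.77 tcp [564.9  48.4 213.9] rot [-3.1415e+00  1.0000e-04  7.8800e-02]  c 2.7 cm 3.1 | p -23.7 v 92.4 b 0.8 s -26.4 | tube err along -115.0 grip 30.0
plan p [-24.  19.  54.  80.  94.  99.  99.  96.  93.  92.  91.  91.  91.  91.
  91.] s [-26. -16. -25. -29. -24. -14.  -6.   0.   2.   2.   1.  -0.  -1.  -1.
  -1.]
ROWS [[0.0005, -0.002, 0.0, 0, 0], [0.0005, -0.006, 0.0, 0, 0], [0.0005, -0.0115, 0.0, 0, 0], [0.0005, -0.018, 0.0, 0, 0], [0.0005, -0.025, 0.0, 0, 0]]
```

```bash
sed -i 's/^K=1.63/K=2.0/' step.py; python3 -m inch '[[0.0005,-0.002,0,0,0],[0.0005,-0.006,0,0,0],[0.0005,-0.0115,0,0,0],[0.0005,-0.018,0,0,0],[0.0005,-0.025,0,0,0]]' | grep -E "finger"; python3 step.py 5
```

```text
finger_force: 30.0
meas s -19.8 res 1.9 area 91/58 innov -3.1
t 9.23 tcp [563.4  73.  214. ] rot [3.1415 0.     0.0792]  c 27.7 cm 27.7 | p 11.6 v 66.5 b -5.3 s -16.1 | tube err along -79.7 grip 30.0
plan p [12. 41. 66. 83. 93. 96. 95. 94. 92. 91. 91. 91. 91. 91. 91.] s [-16.  -7. -12. -13. -10.  -5.   0.   3.   4.   4.   3.   3.   3.   2.
   2.]
ROWS [[0.0, -0.0015, 0.0, 0, 0], [0.0, -0.004, 0.0, 0, 0], [0.0, -0.0075, 0.0, 0, 0], [0.0, -0.012, 0.0, 0, 0], [0.0, -0.0165, 0.0, 0, 0]]
```

```bash
python3 -m inch '[[0,-0.0015,0,0,0],[0,-0.004,0,0,0],[0,-0.0075,0,0,0],[0,-0.012,0,0,0],[0,-0.0165,0,0,0]]' | grep -E "finger"; python3 step.py 6
```

```text
finger_force: 30.0
meas s 2.6 res 2.2 area 84/62 innov 10.4
t 9.70 tcp [562.1  89.4 214. ] rot [ 3.1415 -0.      0.0794]  c 44.2 cm 44.2 | p 49.9 v 79.1 b 15.0 s 5.7 | tube err along -41.4 grip 30.0
plan p [ 50.  92. 129. 148. 147. 133. 116. 102.  94.  91.  90.  91.  91.  91.
  91.] s [  6. -18. -47. -48. -34. -14.   0.   5.   3.  -2.  -6.  -8.  -8.  -7.
  -6.]
ROWS [[0.0, -0.005, 0.0, 0, 0], [0.0, -0.014, 0.0, 0, 0], [0.0, -0.025, 0.0, 0, 0], [0.0, -0.038, 0.0, 0, 0], [0.0, -0.052, 0.0, 0, 0], [0.0, -0.066, 0.0, 0, 0]]
```

```bash
sed -i 's/^p=capture("side"); /p=capture("side"); np.savez("last.npz",i=p["color"][:,:,::-1],tcp=tcp,yaw=yaw); /' step.py
python3 - <<'E'
import json
S=json.load(open("st.json"));S.update(rows=[]);json.dump(S,open("st.json","w"))
E
python3 step.py 6
cat > ov.py <<'E'
from track import *
import sys
D=np.load("last.npz");b=D["i"].copy();tcp=D["tcp"];yaw=float(D["yaw"]);s=float(sys.argv[1])
e=np.array([-np.sin(yaw),np.cos(yaw),0]);n=np.array([np.cos(yaw),np.sin(yaw),0]);O=tcp-[0,0,125]
u=proj("side",O+np.array([0,0,50]))[0].astype(int)-[50,37];F=8
im=cv2.resize(b[u[1]:u[1]+75,u[0]:u[0]+100],(800,600),interpolation=0)
def dr(P,col):
    W=O+P[:,:1]*e+P[:,1:2]*n+P[:,2:]*[0,0,1]; q=(proj("side",W)+.5-u)*F
    cv2.polylines(im,[cv2.convexHull(q.astype(np.int32))],True,col,1)
dr(box(s-32,s+32,-31,31,18,26),(0,0,255)); dr(box(s-32,s+32,-31,31,26,26),(255,255,255)); dr(box(-145,145,-46,46,0,12),(0,255,0))
for q in(-1,1): dr(box(-6,6,q*42-4,q*42+4,12,140),(255,0,255))
a=np.linspace(0,6.28,40); dr(np.vstack([np.c_[s+26*np.cos(a),26*np.sin(a),0*a+z] for z in(26,76)]),(255,255,0))
cv2.imwrite(sys.argv[2],im)
E
python3 ov.py 3 pics/c4.png
```

```text
meas s 3.4 res 1.3 area 86/64 innov -1.4
t 9.75 tcp [561.9  90.3 214. ] rot [-3.1409  0.      0.08  ]  c 44.2 cm 45.1 | p 53.0 v 77.9 b 12.8 s 8.8 | tube err along -38.3 grip 30.0
plan p [ 53.  95. 132. 151. 149. 134. 116. 102.  94.  91.  90.  91.  91.  91.
  91.] s [  9. -16. -46. -48. -33. -13.   2.   6.   4.  -1.  -5.  -7.  -7.  -6.
  -5.]
ROWS [[0.0, -0.005, 0.0, 0, 0], [0.0, -0.014, 0.0, 0, 0], [0.0, -0.0255, 0.0, 0, 0], [0.0, -0.039, 0.0, 0, 0], [0.0, -0.053, 0.0, 0, 0], [0.0, -0.067, 0.0, 0, 0]]
```

View pics/c4.png

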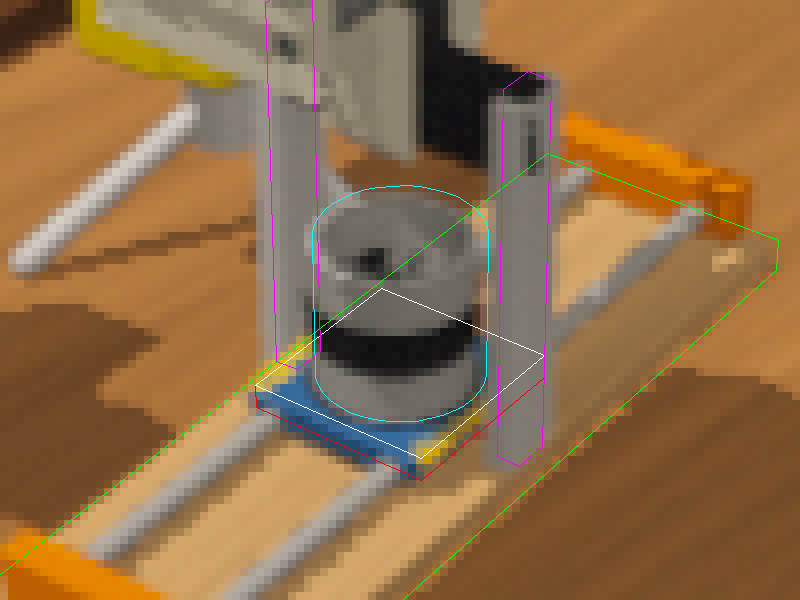

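```bash
sed -i 's/np.diff(f0,2),12)/np.diff(f0,2),7)/' step.py; python3 -m inch '[[0,-0.005,0,0,0],[0,-0.014,0,0,0],[0,-0.0255,0,0,0],[0,-0.039,0,0,0],[0,-0.053,0,0,0],[0,-0.067,0,0,0]]' | grep -E "finger"; python3 step.py 5
```

```text
finger_force: 30.0
meas s -19.1 res 1.9 area 91/68 innov -1.3
t 10.30 tcp [556.5 157.8 214. ] rot [-3.1413  0.      0.0802]  c 111.2 cm 112.8 | p 98.0 v 81.5 b 10.3 s -13.2 | tube err along 6.7 grip 30.0
plan p [ 98. 136. 159. 160. 145. 124. 106.  95.  91.  91.  91.  91.  91.  91.
  91.] s [-13. -37. -50. -40. -17.   3.  11.   8.   1.  -4.  -6.  -6.  -5.  -5.
  -4.]
ROWS [[0.0, -0.0055, 0.0, 0, 0], [0.0, -0.0145, 0.0, 0, 0], [0.0, -0.026, 0.0, 0, 0], [0.0, -0.038, 0.0, 0, 0], [0.0, -0.05, 0.0, 0, 0]]
```

```bash
python3 -m inch '[[0,-0.0055,0,0,0],[0,-0.0145,0,0,0],[0,-0.026,0,0,0],[0,-0.038,0,0,0],[0,-0.05,0,0,0]]' | grep -E "finger"; python3 step.py 5
```

```text
finger_force: 30.0
meas s -30.4 res 2.0 area 87/72 innov 1.7
t 10.77 tcp [552.6 207.  214. ] rot [-3.1414 -0.      0.0795]  c 161.2 cm 162.2 | p 135.3 v 72.0 b 13.5 s -25.9 | tube err along 44.0 grip 30.0
plan p [135. 166. 180. 172. 150. 125. 106.  95.  91.  91.  91.  91.  91.  91.
  91.] s [-26. -43. -50. -37. -13.   6.  12.   7.  -0.  -5.  -7.  -7.  -7.  -6.
  -5.]
ROWS [[0.0, -0.0045, 0.0, 0, 0], [0.0, -0.012, 0.0, 0, 0], [0.0, -0.021, 0.0, 0, 0], [0.0, -0.0305, 0.0, 0, 0], [0.0, -0.0395, 0.0, 0, 0]]
```

```bash
python3 -m inch '[[0,-0.0045,0,0,0],[0,-0.012,0,0,0],[0,-0.021,0,0,0],[0,-0.0305,0,0,0],[0,-0.0395,0,0,0]]' | grep -E "finger"; python3 step.py 5
```

```text
finger_force: 30.0
meas s -42.7 res 3.8 area 79/65 innov -3.1
t 11.23 tcp [549.6 246.  214. ] rot [-3.1414 -0.      0.0795]  c 200.7 cm 201.3 | p 161.2 v 42.3 b 7.3 s -39.5 | tube err along 69.9 grip 30.0
plan p [161. 174. 169. 152. 129. 110.  98.  92.  91.  91.  91.  91.  91.  91.
  91.] s [-40. -38. -31. -13.   4.  12.  10.   4.  -1.  -4.  -4.  -4.  -4.  -3.
  -3.]
ROWS [[0.0, -0.0015, 0.0, 0, 0], [0.0, -0.0035, 0.0, 0, 0], [0.0, -0.006, 0.0, 0, 0], [0.0, -0.0085, 0.0, 0, 0], [0.0, -0.0105, 0.0, 0, 0]]
```

```bash
python3 -m inch '[[0,-0.0015,0,0,0],[0,-0.0035,0,0,0],[0,-0.006,0,0,0],[0,-0.0085,0,0,0],[0,-0.0105,0,0,0]]' | grep -E "finger"; python3 step.py 5
```

```text
finger_force: 30.0
meas s -33.5 res 3.2 area 87/74 innov 4.7
t 11.70 tcp [548.9 255.6 214. ] rot [ 3.1415e+00 -1.0000e-04  7.9400e-02]  c 211.2 cm 210.9 | p 178.1 v 21.8 b 16.6 s -33.1 | tube err along 86.8 grip 30.0
plan p [178. 183. 173. 153. 129. 109.  97.  92.  91.  91.  91.  91.  91.  91.
  91.] s [-33. -37. -32. -15.   1.   8.   6.  -0.  -6.  -8.  -9.  -9.  -8.  -8.
  -6.]
ROWS [[0.0, -0.0015, 0.0, 0, 0], [0.0, -0.003, 0.0, 0, 0], [0.0, -0.005, 0.0, 0, 0], [0.0, -0.007, 0.0, 0, 0], [0.0, -0.008, 0.0, 0, 0]]
```

```bash
python3 -m inch '[[0,-0.0015,0,0,0],[0,-0.003,0,0,0],[0,-0.005,0,0,0],[0,-0.007,0,0,0],[0,-0.008,0,0,0]]' | grep -E "finger"; python3 step.py 6
```

```text
finger_force: 30.0
meas s -38.8 res 3.2 area 80/72 innov -2.6
t 12.17 tcp [548.1 263.8 214. ] rot [-3.1415  0.      0.0798]  c 219.2 cm 219.2 | p 180.3 v -7.9 b 11.5 s -38.9 | tube err along 89.0 grip 30.0
plan p [180. 169. 147. 124. 107.  96.  92.  91.  91.  91.  91.  91.  91.  91.
  91.] s [-39. -26.  -7.   5.   9.   6.   1.  -3.  -6.  -6.  -6.  -6.  -6.  -5.
  -5.]
ROWS [[0.0, 0.0015, 0.0, 0, 0], [0.0, 0.0045, 0.0, 0, 0], [0.0, 0.008, 0.0, 0, 0], [0.0, 0.013, 0.0, 0, 0], [0.0, 0.0185, 0.0, 0, 0], [0.0, 0.0245, 0.0, 0, 0]]
```

```bash
python3 -m inch '[[0,0.0015,0,0,0],[0,0.0045,0,0,0],[0,0.008,0,0,0],[0,0.013,0,0,0],[0,0.0185,0,0,0],[0,0.0245,0,0,0]]' | grep -E "finger"; python3 step.py 5
```

```text
finger_force: 30.0
meas s -20.9 res 2.8 area 88/79 innov 4.4
t 12.72 tcp [550.2 238.4 214. ] rot [3.1414 0.     0.0796]  c 194.7 cm 193.6 | p 171.0 v -28.9 b 19.2 s -23.7 | tube err along 79.7 grip 30.0
plan p [171. 153. 131. 112.  99.  93.  90.  90.  91.  91.  91.  91.  91.  91.
  92.] s [-24. -18.  -4.   3.   3.  -1.  -5.  -9. -10. -10. -10. -10. -10.  -9.
  -8.]
ROWS [[0.0, 0.0015, 0.0, 0, 0], [0.0, 0.0045, 0.0, 0, 0], [0.0, 0.0085, 0.0, 0, 0], [0.0, 0.013, 0.0, 0, 0], [0.0, 0.0185, 0.0, 0, 0]]
```

```bash
python3 -m inch '[[0,0.0015,0,0,0],[0,0.0045,0,0,0],[0,0.0085,0,0,0],[0,0.013,0,0,0],[0,0.0185,0,0,0]]' | grep -E "finger"; python3 step.py 5
```

```text
finger_force: 30.0
meas s -22.2 res 2.0 area 99/76 innov -3.0
t 13.18 tcp [551.6 220.4 214. ] rot [ 3.1416e+00 -1.0000e-04  8.0200e-02]  c 176.2 cm 175.7 | p 151.3 v -49.1 b 13.3 s -24.9 | tube err along 60.0 grip 30.0
plan p [151. 123.  96.  80.  76.  80.  85.  89.  91.  91.  91.  91.  91.  91.
  91.] s [-25.  -4.  18.  19.   8.  -4. -10. -11.  -9.  -8.  -7.  -7.  -7.  -6.
  -5.]
ROWS [[0.0, 0.004, 0.0, 0, 0], [0.0, 0.0105, 0.0, 0, 0], [0.0, 0.0185, 0.0, 0, 0], [0.0, 0.0285, 0.0, 0, 0], [0.0, 0.0385, 0.0, 0, 0]]
```

```bash
python3 -m inch '[[0,0.004,0,0,0],[0,0.0105,0,0,0],[0,0.0185,0,0,0],[0,0.0285,0,0,0],[0,0.0385,0,0,0]]' | grep -E "finger"; python3 step.py 5
```

```text
finger_force: 30.0
meas s -9.8 res 1.4 area 99/71 innov -1.5
t 13.65 tcp [554.7 181.2 214. ] rot [ 3.1412 -0.      0.08  ]  c 137.7 cm 136.3 | p 123.4 v -64.7 b 10.4 s -14.3 | tube err along 32.1 grip 30.0
plan p [123.  90.  63.  54.  60.  72.  82.  89.  91.  92.  91.  91.  91.  91.
  91.] s [-14.  10.  32.  26.   7.  -9. -15. -13.  -9.  -6.  -5.  -5.  -5.  -5.
  -4.]
ROWS [[0.0, 0.0045, 0.0, 0, 0], [0.0, 0.0125, 0.0, 0, 0], [0.0, 0.023, 0.0, 0, 0], [0.0, 0.034, 0.0, 0, 0], [0.0, 0.046, 0.0, 0, 0]]
```

```bash
sed -i 's/np.diff(f0,2),7)/np.diff(f0,2),3)/' step.py; python3 -m inch '[[0,0.0045,0,0,0],[0,0.0125,0,0,0],[0,0.023,0,0,0],[0,0.034,0,0,0],[0,0.046,0,0,0]]' | grep -E "finger"; python3 step.py 5
```

```text
finger_force: 30.0
meas s 8.1 res 2.0 area 90/70 innov 3.2
t 14.12 tcp [558.3 135.4 214. ] rot [ 3.1413 -0.      0.0801]  c 91.7 cm 90.3 | p 95.2 v -59.1 b 16.7 s 3.5 | tube err along 3.9 grip 30.0
plan p [95. 70. 58. 62. 73. 83. 89. 91. 91. 91. 91. 91. 91. 91. 91.] s [  4.  23.  24.   5. -11. -17. -15. -12.  -9.  -8.  -8.  -8.  -8.  -8.
  -6.]
ROWS [[0.0, 0.0045, 0.0, 0, 0], [0.0, 0.012, 0.0, 0, 0], [0.0, 0.0205, 0.0, 0, 0], [0.0, 0.0295, 0.0, 0, 0], [0.0, 0.0375, 0.0, 0, 0]]
```

```bash
python3 -m inch '[[0,0.0045,0,0,0],[0,0.012,0,0,0],[0,0.0205,0,0,0],[0,0.0295,0,0,0],[0,0.0375,0,0,0]]' | grep -E "finger"; python3 step.py 5
```

```text
finger_force: 30.0
meas s 17.6 res 2.0 area 87/66 innov -2.4
t 14.58 tcp [561.4  98.1 214. ] rot [ 3.1413 -0.      0.0799]  c 54.2 cm 52.9 | p 68.3 v -48.6 b 11.9 s 14.1 | tube err along -23.0 grip 30.0
plan p [68. 50. 47. 57. 71. 83. 89. 91. 91. 91. 91. 91. 91. 91. 91.] s [ 14.  27.  22.   2. -13. -17. -14.  -9.  -7.  -6.  -6.  -6.  -6.  -6.
  -4.]
ROWS [[0.0, 0.0035, 0.0, 0, 0], [0.0, 0.0095, 0.0, 0, 0], [0.0, 0.0155, 0.0, 0, 0], [0.0, 0.022, 0.0, 0, 0], [0.0, 0.0275, 0.0, 0, 0]]
```

```bash
python3 -m inch '[[0,0.0035,0,0,0],[0,0.0095,0,0,0],[0,0.0155,0,0,0],[0,0.022,0,0,0],[0,0.0275,0,0,0]]' | grep -E "finger"; python3 step.py 6
```

```text
finger_force: 30.0
meas s 26.6 res 2.4 area 84/65 innov 0.6
t 15.05 tcp [563.5  71.  214. ] rot [ 3.1413 -0.      0.0799]  c 26.7 cm 25.8 | p 51.1 v -24.5 b 13.1 s 24.4 | tube err along -40.2 grip 30.0
plan p [51. 46. 53. 66. 78. 86. 90. 91. 91. 91. 91. 91. 91. 91. 91.] s [ 24.  18.   5.  -8. -16. -15. -12.  -8.  -7.  -6.  -6.  -7.  -7.  -6.
  -5.]
ROWS [[0.0, 0.0005, 0.0, 0, 0], [0.0, 0.001, 0.0, 0, 0], [0.0, 0.0015, 0.0, 0, 0], [0.0, 0.001, 0.0, 0, 0], [0.0, 0.0005, 0.0, 0, 0], [0.0, -0.001, 0.0, 0, 0]]
```

```bash
python3 -m inch '[[0,0.0005,0,0,0],[0,0.001,0,0,0],[0,0.0015,0,0,0],[0,0.001,0,0,0],[0,0.0005,0,0,0],[0,-0.001,0,0,0]]' | grep -E "finger"; python3 step.py 6
```

```text
finger_force: 30.0
meas s 13.6 res 1.7 area 83/60 innov -5.4
t 15.60 tcp [563.4  72.8 214. ] rot [ 3.1415 -0.      0.0799]  c 27.7 cm 27.6 | p 41.1 v -5.1 b 3.6 s 13.4 | tube err along -50.2 grip 30.0
plan p [41. 43. 52. 66. 79. 87. 90. 91. 91. 91. 91. 91. 91. 91. 91.] s [ 13.  16.   7.  -5. -11. -11.  -7.  -4.  -2.  -2.  -2.  -2.  -2.  -2.
  -1.]
ROWS [[0.0, 0.0005, 0.0, 0, 0], [0.0, 0.0015, 0.0, 0, 0], [0.0, 0.002, 0.0, 0, 0], [0.0, 0.0025, 0.0, 0, 0], [0.0, 0.002, 0.0, 0, 0], [0.0, 0.001, 0.0, 0, 0]]
```

```bash
python3 -m inch '[[0,0.0005,0,0,0],[0,0.0015,0,0,0],[0,0.002,0,0,0],[0,0.0025,0,0,0],[0,0.002,0,0,0],[0,0.001,0,0,0]]' | grep -E "finger"; python3 step.py 6
```

```text
finger_force: 30.0
meas s 17.8 res 2.1 area 82/63 innov 1.9
t 16.15 tcp [563.5  71.6 214. ] rot [ 3.1415 -0.      0.0795]  c 26.7 cm 26.3 | p 44.8 v 16.8 b 6.9 s 18.1 | tube err along -46.5 grip 30.0
plan p [45. 58. 73. 84. 90. 92. 92. 92. 91. 91. 91. 91. 91. 91. 91.] s [ 18.   1. -13. -15. -11.  -7.  -4.  -3.  -3.  -3.  -3.  -3.  -3.  -3.
  -3.]
ROWS [[0.0, -0.0025, 0.0, 0, 0], [0.0, -0.0065, 0.0, 0, 0], [0.0, -0.012, 0.0, 0, 0], [0.0, -0.018, 0.0, 0, 0], [0.0, -0.024, 0.0, 0, 0], [0.0, -0.03, 0.0, 0, 0]]
```

```bash
python3 -m inch '[[0,-0.0025,0,0,0],[0,-0.0065,0,0,0],[0,-0.012,0,0,0],[0,-0.018,0,0,0],[0,-0.024,0,0,0],[0,-0.03,0,0,0]]' | grep -E "finger"; python3 step.py 6
```

```text
finger_force: 30.0
meas s 0.0 res 1.7 area 87/64 innov -0.7
t 16.70 tcp [561.  102.5 214. ] rot [-3.1415 -0.      0.0801]  c 56.7 cm 57.3 | p 58.9 v 31.5 b 5.6 s 2.2 | tube err along -32.4 grip 30.0
plan p [59. 75. 88. 94. 95. 94. 92. 92. 91. 91. 91. 91. 91. 91. 91.] s [  2. -10. -18. -13.  -7.  -3.  -1.  -2.  -2.  -3.  -3.  -3.  -3.  -3.
  -2.]
ROWS [[0.0, -0.0025, 0.0, 0, 0], [0.0, -0.007, 0.0, 0, 0], [0.0, -0.0125, 0.0, 0, 0], [0.0, -0.018, 0.0, 0, 0], [0.0, -0.0235, 0.0, 0, 0], [0.0, -0.029, 0.0, 0, 0]]
```

```bash
python3 -m inch '[[0,-0.0025,0,0,0],[0,-0.007,0,0,0],[0,-0.0125,0,0,0],[0,-0.018,0,0,0],[0,-0.0235,0,0,0],[0,-0.029,0,0,0]]' | grep -E "finger"; python3 step.py 6
```

```text
finger_force: 30.0
meas s -8.4 res 2.6 area 93/66 innov 2.1
t 17.25 tcp [558.7 131.1 214. ] rot [ 3.1416 -0.      0.0798]  c 85.7 cm 86.0 | p 79.3 v 37.1 b 9.3 s -6.3 | tube err along -12.0 grip 30.0
plan p [ 79.  97. 106. 106. 101.  96.  93.  92.  91.  91.  91.  91.  91.  91.
  91.] s [ -6. -21. -25. -15.  -5.  -0.  -1.  -3.  -4.  -5.  -5.  -5.  -5.  -4.
  -3.]
ROWS [[0.0, -0.003, 0.0, 0, 0], [0.0, -0.0085, 0.0, 0, 0], [0.0, -0.0145, 0.0, 0, 0], [0.0, -0.021, 0.0, 0, 0], [0.0, -0.027, 0.0, 0, 0], [0.0, -0.032, 0.0, 0, 0]]
```

```bash
python3 -m inch '[[0,-0.003,0,0,0],[0,-0.0085,0,0,0],[0,-0.0145,0,0,0],[0,-0.021,0,0,0],[0,-0.027,0,0,0],[0,-0.032,0,0,0]]' | grep -E "finger"; python3 step.py 6
```

```text
finger_force: 30.0
meas s -22.6 res 1.7 area 87/71 innov -1.2
t 17.80 tcp [556.2 163.2 214. ] rot [-3.1415e+00 -1.0000e-04  8.0100e-02]  c 117.7 cm 118.3 | p 97.1 v 25.9 b 7.2 s -20.6 | tube err along 5.8 grip 30.0
plan p [ 97. 106. 108. 104.  98.  94.  92.  91.  91.  91.  91.  91.  91.  91.
  91.] s [-21. -19. -14.  -6.  -1.   0.  -1.  -2.  -3.  -4.  -4.  -4.  -4.  -3.
  -3.]
ROWS [[0.0, -0.001, 0.0, 0, 0], [0.0, -0.0025, 0.0, 0, 0], [0.0, -0.004, 0.0, 0, 0], [0.0, -0.0055, 0.0, 0, 0], [0.0, -0.007, 0.0, 0, 0], [0.0, -0.0075, 0.0, 0, 0]]
```

```bash
python3 -m inch '[[0,-0.001,0,0,0],[0,-0.0025,0,0,0],[0,-0.004,0,0,0],[0,-0.0055,0,0,0],[0,-0.007,0,0,0],[0,-0.0075,0,0,0]]' | grep -E "finger"; python3 step.py 6
```

```text
finger_force: 30.0
meas s -18.1 res 2.1 area 89/68 innov 1.1
t 18.35 tcp [555.6 170.  214. ] rot [3.1416 0.     0.0797]  c 125.2 cm 125.0 | p 107.5 v 10.4 b 9.2 s -17.7 | tube err along 16.2 grip 30.0
plan p [107. 110. 107. 102.  97.  93.  92.  91.  91.  91.  91.  91.  91.  91.
  91.] s [-18. -15.  -9.  -4.  -1.  -1.  -2.  -4.  -4.  -5.  -5.  -5.  -5.  -4.
  -3.]
ROWS [[0.0, 0.0, 0.0, 0, 0], [0.0, -0.0005, 0.0, 0, 0], [0.0, -0.0005, 0.0, 0, 0], [0.0, -0.0005, 0.0, 0, 0], [0.0, 0.0, 0.0, 0, 0], [0.0, 0.001, 0.0, 0, 0]]
```

```bash
python3 -m inch '[[0,0,0,0,0],[0,-0.0005,0,0,0],[0,-0.0005,0,0,0],[0,-0.0005,0,0,0],[0,0,0,0,0],[0,0.001,0,0,0]]' | grep -E "finger"; python3 step.py 6
```

```text
finger_force: 30.0
meas s -11.1 res 2.4 area 90/70 innov 3.5
t 18.90 tcp [555.7 168.8 214. ] rot [ 3.1415 -0.      0.0799]  c 124.2 cm 123.9 | p 112.8 v 4.7 b 15.4 s -11.3 | tube err along 21.5 grip 30.0
plan p [113. 114. 111. 105.  98.  94.  92.  91.  91.  91.  91.  91.  91.  91.
  91.] s [-11. -17. -14.  -8.  -3.  -3.  -5.  -7.  -8.  -8.  -8.  -8.  -8.  -7.
  -6.]
ROWS [[0.0, -0.001, 0.0, 0, 0], [0.0, -0.002, 0.0, 0, 0], [0.0, -0.0035, 0.0, 0, 0], [0.0, -0.005, 0.0, 0, 0], [0.0, -0.006, 0.0, 0, 0], [0.0, -0.0065, 0.0, 0, 0]]
```

```bash
sed -i 's/1\.5\*\*2/2.2**2/; s/\.5,60\.\])/.5,15.])/' step.py; python3 -m inch '[[0,-0.001,0,0,0],[0,-0.002,0,0,0],[0,-0.0035,0,0,0],[0,-0.005,0,0,0],[0,-0.006,0,0,0],[0,-0.0065,0,0,0]]' | grep -E "finger"; python3 step.py 6
```

```text
finger_force: 30.0
meas s -19.8 res 1.8 area 92/69 innov -3.4
t 19.45 tcp [555.2 175.6 214. ] rot [ 3.1416 -0.      0.08  ]  c 130.7 cm 130.7 | p 110.8 v -8.4 b 9.9 s -19.9 | tube err along 19.5 grip 30.0
plan p [111. 104.  96.  91.  90.  90.  91.  91.  91.  91.  91.  91.  91.  91.
  91.] s [-20.  -6.   2.   2.  -2.  -4.  -5.  -5.  -5.  -5.  -5.  -5.  -5.  -5.
  -4.]
ROWS [[0.0, 0.002, 0.0, 0, 0], [0.0, 0.005, 0.0, 0, 0], [0.0, 0.0085, 0.0, 0, 0], [0.0, 0.013, 0.0, 0, 0], [0.0, 0.017, 0.0, 0, 0], [0.0, 0.021, 0.0, 0, 0]]
```

```bash
python3 -m inch '[[0,0.002,0,0,0],[0,0.005,0,0,0],[0,0.0085,0,0,0],[0,0.013,0,0,0],[0,0.017,0,0,0],[0,0.021,0,0,0]]' | grep -E "finger"; python3 step.py 6
```

```text
finger_force: 30.0
meas s -6.6 res 1.8 area 85/67 innov -1.2
t 20.00 tcp [556.9 153.7 214. ] rot [ 3.1414 -0.      0.0794]  c 109.7 cm 108.7 | p 101.2 v -21.4 b 8.7 s -8.5 | tube err along 9.9 grip 30.0
plan p [101.  90.  83.  82.  85.  88.  90.  91.  91.  91.  91.  91.  91.  91.
  91.] s [-8.  5.  9.  3. -4. -7. -7. -6. -5. -4. -4. -4. -4. -4. -3.]
ROWS [[0.0, 0.0025, 0.0, 0, 0], [0.0, 0.006, 0.0, 0, 0], [0.0, 0.0105, 0.0, 0, 0], [0.0, 0.0155, 0.0, 0, 0], [0.0, 0.02, 0.0, 0, 0], [0.0, 0.024, 0.0, 0, 0]]
```

```bash
python3 -m inch '[[0,0.0025,0,0,0],[0,0.006,0,0,0],[0,0.0105,0,0,0],[0,0.0155,0,0,0],[0,0.02,0,0,0],[0,0.024,0,0,0]]' | grep -E "finger"; python3 step.py 6
```

```text
finger_force: 30.0
meas s 4.8 res 1.6 area 91/68 innov -0.2
t 20.55 tcp [558.9 129.9 214. ] rot [ 3.1414e+00 -1.0000e-04  7.9600e-02]  c 85.7 cm 84.8 | p 88.5 v -21.2 b 8.5 s 2.8 | tube err along -2.8 grip 30.0
plan p [89. 80. 77. 80. 84. 88. 90. 91. 91. 91. 91. 91. 91. 91. 91.] s [ 3.  8.  7. -0. -6. -8. -7. -5. -5. -4. -4. -4. -4. -4. -3.]
ROWS [[0.0, 0.0015, 0.0, 0, 0], [0.0, 0.004, 0.0, 0, 0], [0.0, 0.0065, 0.0, 0, 0], [0.0, 0.0095, 0.0, 0, 0], [0.0, 0.012, 0.0, 0, 0], [0.0, 0.014, 0.0, 0, 0]]
```

```bash
python3 -m inch '[[0,0.0015,0,0,0],[0,0.004,0,0,0],[0,0.0065,0,0,0],[0,0.0095,0,0,0],[0,0.012,0,0,0],[0,0.014,0,0,0]]' | grep -E "finger"; python3 step.py 6
```

```text
finger_force: 30.0
meas s 12.6 res 2.5 area 95/66 innov 4.0
t 21.10 tcp [559.9 116.2 214. ] rot [ 3.1414 -0.      0.0798]  c 71.7 cm 71.1 | p 83.1 v -4.3 b 11.9 s 11.4 | tube err along -8.2 grip 30.0
plan p [83. 84. 88. 91. 92. 92. 92. 91. 91. 91. 91. 91. 91. 91. 91.] s [11. -1. -9. -9. -8. -6. -6. -6. -6. -6. -6. -6. -6. -6. -4.]
ROWS [[0.0, -0.0015, 0.0, 0, 0], [0.0, -0.0035, 0.0, 0, 0], [0.0, -0.006, 0.0, 0, 0], [0.0, -0.0085, 0.0, 0, 0], [0.0, -0.0115, 0.0, 0, 0], [0.0, -0.014, 0.0, 0, 0]]
```

```bash
python3 -m inch '[[0,-0.0015,0,0,0],[0,-0.0035,0,0,0],[0,-0.006,0,0,0],[0,-0.0085,0,0,0],[0,-0.0115,0,0,0],[0,-0.014,0,0,0]]' | grep -E "finger"; python3 step.py 6
```

```text
finger_force: 30.0
meas s -1.2 res 1.6 area 89/66 innov 0.1
t 21.65 tcp [558.7 131.  214. ] rot [-3.1416e+00  1.0000e-04  8.0200e-02]  c 85.7 cm 86.0 | p 85.3 v 9.3 b 12.0 s -0.4 | tube err along -6.0 grip 30.0
plan p [85. 91. 95. 96. 94. 93. 92. 91. 91. 91. 91. 91. 91. 91. 91.] s [ -0.  -9. -13. -10.  -7.  -5.  -5.  -5.  -6.  -6.  -6.  -6.  -6.  -6.
  -4.]
ROWS [[0.0, -0.0015, 0.0, 0, 0], [0.0, -0.0035, 0.0, 0, 0], [0.0, -0.0065, 0.0, 0, 0], [0.0, -0.009, 0.0, 0, 0], [0.0, -0.012, 0.0, 0, 0], [0.0, -0.0145, 0.0, 0, 0]]
```

```bash
python3 -m inch '[[0,-0.0015,0,0,0],[0,-0.0035,0,0,0],[0,-0.0065,0,0,0],[0,-0.009,0,0,0],[0,-0.012,0,0,0],[0,-0.0145,0,0,0]]' | grep -E "finger"; python3 step.py 6; python3 ov.py 0 pics/c5.png
```

```text
finger_force: 30.0
meas s -9.4 res 1.8 area 86/68 innov -0.3
t 22.20 tcp [557.6 145.3 214. ] rot [-3.1416 -0.      0.0798]  c 100.2 cm 100.3 | p 91.4 v 11.6 b 11.7 s -8.8 | tube err along 0.1 grip 30.0
plan p [91. 96. 98. 97. 95. 93. 92. 91. 91. 91. 91. 91. 91. 91. 91.] s [ -9. -12. -12.  -8.  -5.  -4.  -4.  -5.  -6.  -6.  -6.  -6.  -6.  -6.
  -4.]
ROWS [[0.0, -0.001, 0.0, 0, 0], [0.0, -0.0025, 0.0, 0, 0], [0.0, -0.004, 0.0, 0, 0], [0.0, -0.0055, 0.0, 0, 0], [0.0, -0.007, 0.0, 0, 0], [0.0, -0.0085, 0.0, 0, 0]]
```

```bash
python3 ov.py -9 pics/c6.png; python3 -m inch '[[0,-0.001,0,0,0],[0,-0.0025,0,0,0],[0,-0.004,0,0,0],[0,-0.0055,0,0,0],[0,-0.007,0,0,0],[0,-0.0085,0,0,0]]' | grep -E "finger"; python3 step.py 6
```

```text
finger_force: 30.0
meas s -11.9 res 2.2 area 85/67 innov 0.1
t 22.75 tcp [556.9 153.5 214. ] rot [ 3.1415 -0.      0.0797]  c 108.7 cm 108.5 | p 97.1 v 8.0 b 11.7 s -11.6 | tube err along 5.8 grip 30.0
plan p [ 97. 100.  99.  97.  95.  93.  92.  91.  91.  91.  91.  91.  91.  91.
  91.] s [-12. -12. -10.  -7.  -4.  -4.  -5.  -5.  -6.  -6.  -6.  -6.  -6.  -6.
  -4.]
ROWS [[0.0, -0.0005, 0.0, 0, 0], [0.0, -0.001, 0.0, 0, 0], [0.0, -0.0015, 0.0, 0, 0], [0.0, -0.002, 0.0, 0, 0], [0.0, -0.0025, 0.0, 0, 0], [0.0, -0.003, 0.0, 0, 0]]
```

View pics/c6.png

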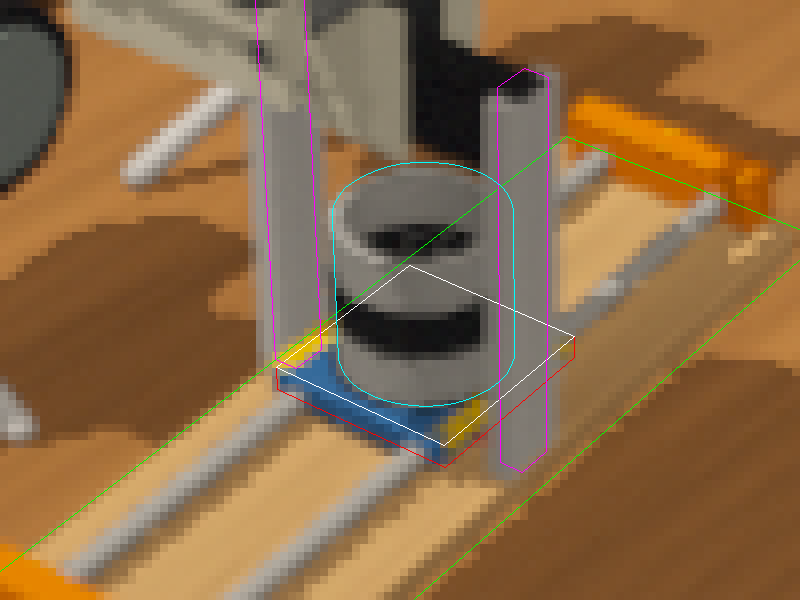

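The overlay fits: the tube is upright and centred on the plate at about s=−9, and within a few mm of the picture point. I'll keep balancing.

```bash
python3 -m inch '[[0,-0.0005,0,0,0],[0,-0.001,0,0,0],[0,-0.0015,0,0,0],[0,-0.002,0,0,0],[0,-0.0025,0,0,0],[0,-0.003,0,0,0]]' | grep -E "finger"; python3 step.py 7
```

```text
finger_force: 30.0
meas s -14.9 res 1.9 area 93/69 innov -3.1
t 23.30 tcp [556.7 156.4 214. ] rot [ 3.1415e+00 -1.0000e-04  7.9800e-02]  c 111.7 cm 111.4 | p 96.7 v -4.0 b 9.1 s -15.0 | tube err along 5.4 grip 30.0
plan p [97. 93. 89. 88. 89. 90. 91. 91. 91. 91. 91. 91. 91. 91. 91.] s [-15.  -4.   1.  -1.  -4.  -5.  -6.  -5.  -5.  -5.  -5.  -5.  -5.  -4.
  -3.]
ROWS [[0.0, 0.0015, 0.0, 0, 0], [0.0, 0.004, 0.0, 0, 0], [0.0, 0.0065, 0.0, 0, 0], [0.0, 0.0095, 0.0, 0, 0], [0.0, 0.0125, 0.0, 0, 0], [0.0, 0.015, 0.0, 0, 0], [0.0, 0.0175, 0.0, 0, 0]]
```

```bash
python3 -m inch '[[0,0.0015,0,0,0],[0,0.004,0,0,0],[0,0.0065,0,0,0],[0,0.0095,0,0,0],[0,0.0125,0,0,0],[0,0.015,0,0,0],[0,0.0175,0,0,0]]' | grep -E "finger"; python3 step.py 7
```

```text
finger_force: 30.0
meas s -0.9 res 1.9 area 90/68 innov 1.1
t 23.93 tcp [558.1 138.5 214. ] rot [3.1415 0.     0.0795]  c 94.2 cm 93.5 | p 92.1 v -8.8 b 9.9 s -2.1 | tube err along 0.8 grip 30.0
plan p [92. 88. 87. 87. 89. 90. 91. 91. 91. 91. 91. 91. 91. 91. 91.] s [-2. -0. -1. -3. -5. -6. -6. -5. -5. -5. -5. -5. -5. -5. -4.]
ROWS [[0.0, 0.0005, 0.0, 0, 0], [0.0, 0.0015, 0.0, 0, 0], [0.0, 0.0025, 0.0, 0, 0], [0.0, 0.0035, 0.0, 0, 0], [0.0, 0.0045, 0.0, 0, 0], [0.0, 0.0055, 0.0, 0, 0], [0.0, 0.006, 0.0, 0, 0]]
```

```bash
python3 -m inch '[[0,0.0005,0,0,0],[0,0.0015,0,0,0],[0,0.0025,0,0,0],[0,0.0035,0,0,0],[0,0.0045,0,0,0],[0,0.0055,0,0,0],[0,0.006,0,0,0]]' | grep -E "finger"; python3 step.py 7
```

```text
finger_force: 30.0
meas s 3.6 res 2.0 area 84/67 innov 3.7
t 24.57 tcp [558.6 132.9 214. ] rot [ 3.1415 -0.      0.0798]  c 88.2 cm 87.8 | p 91.2 v 1.8 b 12.7 s 3.0 | tube err along -0.1 grip 30.0
plan p [91. 94. 96. 96. 94. 93. 92. 91. 91. 91. 91. 91. 91. 91. 91.] s [  3.  -8. -12.  -9.  -6.  -5.  -5.  -6.  -6.  -6.  -6.  -6.  -6.  -6.
  -5.]
ROWS [[0.0, -0.0015, 0.0, 0, 0], [0.0, -0.0035, 0.0, 0, 0], [0.0, -0.006, 0.0, 0, 0], [0.0, -0.0085, 0.0, 0, 0], [0.0, -0.011, 0.0, 0, 0], [0.0, -0.013, 0.0, 0, 0], [0.0, -0.015, 0.0, 0, 0]]
```

```bash
python3 -m inch '[[0,-0.0015,0,0,0],[0,-0.0035,0,0,0],[0,-0.006,0,0,0],[0,-0.0085,0,0,0],[0,-0.011,0,0,0],[0,-0.013,0,0,0],[0,-0.015,0,0,0]]' | grep -E "finger"; python3 step.py 7
```

```text
finger_force: 30.0
meas s -11.9 res 1.3 area 88/66 innov -3.5
t 25.20 tcp [557.3 148.3 214. ] rot [3.1415 0.     0.08  ]  c 103.2 cm 103.2 | p 91.7 v 1.2 b 10.0 s -11.5 | tube err along 0.4 grip 30.0
plan p [92. 91. 90. 90. 90. 91. 91. 91. 91. 91. 91. 91. 91. 91. 91.] s [-11.  -6.  -3.  -4.  -5.  -5.  -5.  -5.  -5.  -5.  -5.  -5.  -5.  -5.
  -4.]
ROWS [[0.0, 0.0005, 0.0, 0, 0], [0.0, 0.0015, 0.0, 0, 0], [0.0, 0.003, 0.0, 0, 0], [0.0, 0.004, 0.0, 0, 0], [0.0, 0.005, 0.0, 0, 0], [0.0, 0.0065, 0.0, 0, 0], [0.0, 0.0075, 0.0, 0, 0]]
```

```bash
python3 -m inch '[[0,0.0005,0,0,0],[0,0.0015,0,0,0],[0,0.003,0,0,0],[0,0.004,0,0,0],[0,0.005,0,0,0],[0,0.0065,0,0,0],[0,0.0075,0,0,0]]' | grep -E "finger"; python3 step.py 7
```

```text
finger_force: 30.0
meas s -4.4 res 1.6 area 82/70 innov 0.4
t 25.83 tcp [558.  140.2 214. ] rot [ 3.1414e+00 -1.0000e-04  7.9600e-02]  c 95.7 cm 95.1 | p 90.5 v -3.9 b 10.4 s -5.2 | tube err along -0.8 grip 30.0
plan p [90. 89. 88. 88. 90. 91. 91. 91. 91. 91. 91. 91. 91. 91. 91.] s [-5. -3. -2. -4. -6. -6. -6. -5. -5. -5. -5. -5. -5. -5. -4.]
ROWS [[0.0, 0.0005, 0.0, 0, 0], [0.0, 0.001, 0.0, 0, 0], [0.0, 0.002, 0.0, 0, 0], [0.0, 0.003, 0.0, 0, 0], [0.0, 0.0035, 0.0, 0, 0], [0.0, 0.004, 0.0, 0, 0], [0.0, 0.0045, 0.0, 0, 0]]
```

```bash
python3 -m inch '[[0,0.0005,0,0,0],[0,0.001,0,0,0],[0,0.002,0,0,0],[0,0.003,0,0,0],[0,0.0035,0,0,0],[0,0.004,0,0,0],[0,0.0045,0,0,0]]' | grep -E "finger"; python3 step.py 7
```

```text
finger_force: 30.0
meas s -2.3 res 2.2 area 97/68 innov 0.5
t 26.47 tcp [558.4 135.9 214. ] rot [ 3.1415e+00 -1.0000e-04  7.9800e-02]  c 91.2 cm 90.9 | p 88.4 v -2.5 b 10.7 s -2.8 | tube err along -2.9 grip 30.0
plan p [88. 88. 88. 89. 90. 91. 91. 91. 91. 91. 91. 91. 91. 91. 91.] s [-3. -3. -4. -5. -6. -6. -6. -6. -5. -5. -5. -5. -5. -5. -4.]
ROWS [[0.0, 0.0, 0.0, 0, 0], [0.0, 0.0, 0.0, 0, 0], [0.0, 0.0, 0.0, 0, 0], [0.0, 0.0, 0.0, 0, 0], [0.0, 0.0, 0.0, 0, 0], [0.0, 0.0, 0.0, 0, 0], [0.0, 0.0, 0.0, 0, 0]]
```

```bash
python3 -m inch '[[0,0,0,0,0],[0,0,0,0,0],[0,0,0,0,0],[0,0,0,0,0],[0,0,0,0,0],[0,0,0,0,0],[0,0,0,0,0]]' | grep -E "finger"; python3 step.py 7
```

```text
finger_force: 30.0
meas s -2.0 res 1.8 area 85/68 innov 1.0
t 27.10 tcp [558.3 136.  214. ] rot [3.1415 0.     0.0798]  c 91.2 cm 90.9 | p 89.0 v 2.6 b 11.5 s -2.2 | tube err along -2.3 grip 30.0
plan p [89. 91. 93. 93. 93. 92. 92. 91. 91. 91. 91. 91. 91. 91. 91.] s [-2. -7. -8. -7. -6. -5. -5. -6. -6. -6. -6. -6. -6. -5. -4.]
ROWS [[0.0, -0.0005, 0.0, 0, 0], [0.0, -0.0015, 0.0, 0, 0], [0.0, -0.0025, 0.0, 0, 0], [0.0, -0.004, 0.0, 0, 0], [0.0, -0.005, 0.0, 0, 0], [0.0, -0.0065, 0.0, 0, 0], [0.0, -0.007, 0.0, 0, 0]]
```

```bash
python3 -m inch '[[0,-0.0005,0,0,0],[0,-0.0015,0,0,0],[0,-0.0025,0,0,0],[0,-0.004,0,0,0],[0,-0.005,0,0,0],[0,-0.0065,0,0,0],[0,-0.007,0,0,0]]' | grep -E "finger"; python3 step.py 7
```

```text
finger_force: 30.0
meas s -10.8 res 1.5 area 96/67 innov -4.3
t 27.73 tcp [557.8 143.2 214. ] rot [-3.1416e+00 -1.0000e-04  8.0000e-02]  c 98.2 cm 98.2 | p 87.7 v -2.4 b 8.2 s -10.5 | tube err along -3.6 grip 30.0
plan p [88. 86. 84. 85. 88. 90. 91. 91. 91. 91. 91. 91. 91. 91. 91.] s [-11.  -2.   1.  -2.  -5.  -6.  -6.  -5.  -4.  -4.  -4.  -4.  -4.  -4.
  -3.]
ROWS [[0.0, 0.001, 0.0, 0, 0], [0.0, 0.003, 0.0, 0, 0], [0.0, 0.005, 0.0, 0, 0], [0.0, 0.0075, 0.0, 0, 0], [0.0, 0.0095, 0.0, 0, 0], [0.0, 0.011, 0.0, 0, 0], [0.0, 0.0125, 0.0, 0, 0]]
```

```bash
python3 -m inch '[[0,0.001,0,0,0],[0,0.003,0,0,0],[0,0.005,0,0,0],[0,0.0075,0,0,0],[0,0.0095,0,0,0],[0,0.011,0,0,0],[0,0.0125,0,0,0]]' | grep -E "finger"; python3 step.py 7
```

```text
finger_force: 30.0
meas s 4.6 res 1.7 area 87/69 innov 5.2
t 28.37 tcp [558.8 130.2 214. ] rot [3.1415 0.     0.0796]  c 85.7 cm 85.1 | p 89.4 v 3.6 b 12.2 s 3.7 | tube err along -1.9 grip 30.0
plan p [89. 93. 96. 96. 95. 93. 92. 91. 91. 91. 91. 91. 91. 91. 91.] s [  4.  -8. -12. -10.  -6.  -5.  -5.  -5.  -6.  -6.  -6.  -6.  -6.  -6.
  -4.]
ROWS [[0.0, -0.0015, 0.0, 0, 0], [0.0, -0.004, 0.0, 0, 0], [0.0, -0.0065, 0.0, 0, 0], [0.0, -0.0095, 0.0, 0, 0], [0.0, -0.012, 0.0, 0, 0], [0.0, -0.015, 0.0, 0, 0], [0.0, -0.017, 0.0, 0, 0]]
```

```bash
python3 -m inch '[[0,-0.0015,0,0,0],[0,-0.004,0,0,0],[0,-0.0065,0,0,0],[0,-0.0095,0,0,0],[0,-0.012,0,0,0],[0,-0.015,0,0,0],[0,-0.017,0,0,0]]' | grep -E "finger"; python3 step.py 6
```

```text
finger_force: 30.0
meas s -10.0 res 1.3 area 95/69 innov -1.1
t 29.00 tcp [557.3 148.  214. ] rot [-3.1415  0.      0.0802]  c 102.7 cm 103.0 | p 93.4 v 7.4 b 11.3 s -9.3 | tube err along 2.1 grip 30.0
plan p [93. 96. 97. 96. 94. 92. 92. 91. 91. 91. 91. 91. 91. 91. 91.] s [ -9. -10.  -9.  -7.  -5.  -4.  -5.  -5.  -6.  -6.  -6.  -6.  -6.  -5.
  -4.]
ROWS [[0.0, -0.0005, 0.0, 0, 0], [0.0, -0.001, 0.0, 0, 0], [0.0, -0.002, 0.0, 0, 0], [0.0, -0.0025, 0.0, 0, 0], [0.0, -0.003, 0.0, 0, 0], [0.0, -0.0035, 0.0, 0, 0]]
```

```bash
python3 -m inch '[[0,-0.0005,0,0,0],[0,-0.001,0,0,0],[0,-0.002,0,0,0],[0,-0.0025,0,0,0],[0,-0.003,0,0,0],[0,-0.0035,0,0,0]]' | grep -E "finger"; python3 step.py 6
```

```text
finger_force: 30.0
meas s -8.8 res 1.8 area 92/68 innov 0.8
t 29.55 tcp [557.2 150.9 214. ] rot [ 3.1415e+00 -1.0000e-04  7.9600e-02]  c 106.2 cm 105.9 | p 97.2 v 4.8 b 12.0 s -9.0 | tube err along 5.9 grip 30.0
plan p [97. 99. 98. 96. 94. 92. 92. 91. 91. 91. 91. 91. 91. 91. 91.] s [ -9. -10.  -9.  -6.  -5.  -4.  -5.  -6.  -6.  -6.  -6.  -6.  -6.  -6.
  -4.]
ROWS [[0.0, -0.0005, 0.0, 0, 0], [0.0, -0.001, 0.0, 0, 0], [0.0, -0.0015, 0.0, 0, 0], [0.0, -0.002, 0.0, 0, 0], [0.0, -0.0025, 0.0, 0, 0], [0.0, -0.003, 0.0, 0, 0]]
```

```bash
python3 -m inch '[[0,-0.0005,0,0,0],[0,-0.001,0,0,0],[0,-0.0015,0,0,0],[0,-0.002,0,0,0],[0,-0.0025,0,0,0],[0,-0.003,0,0,0]]' | grep -E "finger"; python3 step.py 6
```

```text
finger_force: 30.0
meas s -9.8 res 1.8 area 87/70 innov 0.2
t 30.10 tcp [556.9 154.  214. ] rot [3.1415e+00 1.0000e-04 7.9800e-02]  c 109.2 cm 109.0 | p 99.3 v 2.0 b 12.1 s -9.9 | tube err along 8.0 grip 30.0
plan p [99. 99. 98. 95. 93. 92. 91. 91. 91. 91. 91. 91. 91. 91. 91.] s [-10.  -9.  -8.  -5.  -4.  -5.  -5.  -6.  -6.  -6.  -6.  -6.  -6.  -6.
  -4.]
ROWS [[0.0, 0.0, 0.0, 0, 0], [0.0, 0.0, 0.0, 0, 0], [0.0, 0.0, 0.0, 0, 0], [0.0, 0.0, 0.0, 0, 0], [0.0, 0.0, 0.0, 0, 0], [0.0, 0.0005, 0.0, 0, 0]]
```

```bash
python3 -c "
from plant import *
print(close_job())"
```

```text
the job is handed in; nothing more can be done
None
```

I handed the job in at about 30 s, still holding the carrier at the picture point. By my tracking, the tube's middle stayed within about 10 mm of that point for the last 10 s, the carriage came no nearer than about 44 mm to the end-stop limit (±97 mm), and the tube was upright and centred when last viewed at 22 s; the judged result isn't known.

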